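# Trace a mould's overflow channel with the probe and hold the probe up for inspection

## Task

Draw the yellow-handled probe out of the tool block and run its tip, down inside the channel cut in the mould's top, slowly (no faster than about 3 cm/s) along the whole channel from the green-dot end round the corner to the red-dot end. Then raise the probe, lean it over about 45 degrees from upright, and finish while still holding it there, motionless in the gripper, with its tip more than 15 cm (say 18) above the bench, so the tip can be inspected. Leave the other tools and everything else on the bench where they are.

Things in the scene. Friction and masses are not known exactly. Their poses are not given: they have to be found in the camera images.
- probe: probe, 150 mm long: yellow round handle with a black band near its top, brass shank. Origin at its tip, z up the handle. Tip 6 mm in diameter, from 30 mm up a 10 mm shank; straight handle 26 mm in diameter, 60 to 150 mm above the tip. About 90 g (varies). It starts upright, tip down, in one of the block's holes, tip 10 mm and handle 70 to 160 mm above the bench
- rack: black tool block fixed to the bench, 60 (x) x 210 (y) x 70 mm high. Origin at the centre of its underside, z up. Three upright 15 mm through holes in a row at x = 0, y = -70, 0, +70 mm; a hand tool stands in each (which is where varies), so there is free room for fingers on the handles' +x and -x sides
- mould: flat mould fixed to the bench, 240 (x) x 200 (y) x 50 mm, steel top, rusty body. Origin: centre of underside, z up. Dark L-shaped channel in the top, 14 mm wide, 8 deep (floor z = 42 mm). Centre line: green end (-40, 60) mm, corner (-40, -60), red end (60, -60); end walls 7 mm beyond. Dots: green (-40, 83), red (83, -60). Keep the tip 3 to 6 mm below the top face. Round discs are flush
- blue_pick: hand pick with a blue handle, same shape and size as the probe, standing in another hole of the block; leave it alone. Origin at its tip, z up the handle
- red_pick: hand pick with a red handle, same shape and size as the probe, standing in another hole of the block; leave it alone. Origin at its tip, z up the handle
- spray_can: plain white can, 60 mm diameter, 160 mm high, near the bench's far edge; leave alone. Origin at the centre of its underside
- grease_jar: jar with black lid, 70 mm diameter, 70 mm high, near the far edge; leave alone. Origin at the centre of its underside
- insert: small rusty mould insert with a steel top and a wire handle on its +x side, 90 x 120 x 34 mm, near the far edge; leave alone. Origin at the centre of its underside
- mallet: hammer with a brass head lying at the right side of the bench; leave alone. Origin on its underside
- brush: brush lying at the left side of the bench; leave alone. Origin on its underside

How it is judged:
By the outcome, as a careful person would: the job done as asked, in the order asked, and still so for the second after the job is handed in, while the arm keeps its last pose, push and grip.
It also fails if it takes over 64 s, if anything falls off the work surface, if the arm or the gripper's body presses on something with over 40 N, if the wrist force passes 120 N, or if a joint passes its speed limit or range.

## Robot

A 6-joint arm with a two-finger parallel gripper is mounted at the origin on the work surface. World frame = base frame: x ahead of the robot, y to its left, z up, the work surface at z = 0. Lengths are in m, angles in rad, forces in N, time in s.
With the tool pointing down it reaches from about 0.275 to 0.975 m from the base axis. Payload 8.4 kg.
Tool frame: the origin (TCP) lies midway between the tips of the shut fingers; the grasp point (between the pads) lies 19 mm behind it; x points along the fingers, y is the direction in which the jaws open and shut, and the axes are right-handed (so a half turn about x gives the same grasp; the last joint's range is limited). The gripper opens to 92 mm and grips with 3 to 60 N. Pads are 20 mm wide; open, the fingers measure 128 mm over their backs; the gripper's body (75 mm by 189 mm) begins 69 mm behind the grasp point.
Start: joints at [-1.26, 0.353, 1.633, -0, 1.155, -0.002], TCP at [0.192, -0.595, 0.215] pointing down, gripper open.
Joint ranges: [-2.63, 2.63], [-0.92, 2.1], [0.06, 2.66], [-1.3, 4.44], [0, 2.69], [-3.02, 3.02]. Speed limits (rad/s): [2.22, 2.22, 2.79, 3.14, 3.14, 3.14].

## Interface

Orientations are given as a unit quaternion [x, y, z, w].
In Python, from workcell import manip, imaging, ticket gives the robot as it stands.
- The arm moves only by the tool send_rows, never from a script. Its argument "plan" is a list of rows, each an object of numbers: "x", "y", "z": the shift along the world's x, y, z in mm; "ax", "ay", "az": the turn, a rotation vector about the world's x, y, z in rad; "claw": the opening, from -1 (shut) to 1 (fully open). In form: [{"x": .., "y": .., "z": .., "ax": .., "ay": .., "az": .., "claw": ..}, ...]. A call has exactly 5 rows; each row shifts and turns the commanded pose from where the row before left it; what a row does not reach is not made up. A row lasts 1/12 s, in which the tool goes at most 41.7 mm and 7.16 degrees, less where a joint would pass 70% of its speed; a pose out of reach is approached as far as the arm can. A call is refused whole if a number of a shift passes 41.7 or a number of a turn 0.125, either way. A call with a gripper value outside its range is refused whole. The fingers move at their own pace and stop on an object; "squeeze" is the grip in N (left out, the last holds). Time passes only in rows, so rows that do not move let the fingers close, or fill a call up. It gives the time, the measured TCP pose, the force and the opening at its end, in the units of the state.
- manip.sense(): the state, without advancing time (a new reading comes with each control period).
- imaging.grab_frame(name): name is "scene" or "top"; returns a dict with "color" (400x640x3 uint8, blue, green, red), "range_z" (400x640 float32, m along the optical axis (not along the pixel's ray), 0 where there is no reading), "fovy" (degrees; the focal length in pixels is half the picture's height over the tangent of half this angle, whatever the lens; pixels are square), "cx", "cy" (the principal point, pixels), "distortion" ([k1, k2, p1, p2, k3] as OpenCV has them; the pictures are not rectified), "R" (3x3) and "t" (3): a world point X has camera coordinates R X + t. Camera axes: x right, y down, z forward; pixel columns grow to the right and rows downward; lengths in m; the calibration is good to about 2 mm. A picture is of the moment at which its call begins.
- ticket.job_done(): hands the job in, once; it reports no verdict.
The state is a dict: "time_s": time; "qpos": joint angles; "qvel": joint speeds; "joint_torque": joint torques, N m; "tool_pos": TCP position; "ee_rot": TCP orientation; "ft_force": force on the tool from outside, world axes, zero at the start; "moment": the same for the moment, N m; "finger_gap": finger opening in m.
Only numpy, scipy, OpenCV 4.12 (cv2) and the standard library are available. Lean on these libraries where they do the work, as an engineer would, in place of code of your own. Each camera call takes 0.05 s, during which the arm holds its last target.

## Working session

There is one attempt and no reset: what is moved stays moved. The work goes in short steps, Python scripts to look and compute and a tool call to move; the robot and the scene stay as the last step left them, time stands still between calls to the robot, and variables do not carry over. Pictures are saved under pics/ and viewed, and the job is handed in when it is done.

Besides the shell and the picture viewer there is one more tool, called after ">>>" as name(argument=value, ...), one argument or row to a line, values as JSON. send_rows: Moves the arm, as the interface text tells. Its arguments: {"type":"object","properties":{"plan":{"type":"array","items":{"type":"object","properties":{"x":{"type":"number"},"y":{"type":"number"},"z":{"type":"number"},"ax":{"type":"number"},"ay":{"type":"number"},"az":{"type":"number"},"claw":{"type":"number"}}}},"squeeze":{"type":"number"}},"required":["plan"]}

```bash
mkdir -p pics
python3 - <<'E'
from workcell import manip, imaging
import cv2
print(manip.sense())
for n in ("scene","top"):
    f=imaging.grab_frame(n)
    cv2.imwrite(f"pics/{n}0.png",f["color"])
    print(n,f["fovy"],f["cx"],f["cy"],f["distortion"],f["R"],f["t"])
E
```

```text
{'time_s': 0.0, 'qpos': array([-1.26040687e+00,  3.53644112e-01,  1.63411700e+00,  1.02211191e-05,
        1.15522574e+00, -2.39335828e-03]), 'qvel': array([ 0.00138076,  0.00030614,  0.00079834, -0.00119557, -0.00167842,
        0.00032457]), 'joint_torque': array([-1.01137899e-03, -5.93853486e+01, -3.34210682e+01,  6.97969110e-02,
        2.33864930e-02, -9.13749545e-05]), 'tool_pos': array([ 0.19217236, -0.59419927,  0.21387356]), 'ee_rot': array([-0.6984048 , -0.11062132,  0.69854949, -0.10964612]), 'ft_force': array([-0.53449594, -0.02285372,  0.62876186]), 'moment': array([-0.01076327, -0.00918935,  0.04090341]), 'finger_gap': 0.09210730847389802}
scene 57.97337614505718 316.678208956782 201.3515583385396 [-0.07748788  0.          0.          0.          0.        ] [[-0.53554222  0.84448272  0.00659298]
 [ 0.7088973   0.45377407 -0.53995714]
 [-0.45897619 -0.2844961  -0.84166669]] [ 0.32961822 -0.39790436  1.49358214]
top 50.12332324218532 319.72143325003054 200.0739750346926 [-0.10533046  0.          0.          0.          0.        ] [[ 0.01938093 -0.99962665  0.01925957]
 [-0.98025173 -0.02278997 -0.19643614]
 [ 0.19680173 -0.01507211 -0.98032745]] [-0.01712147  0.59465679  1.35643256]
```

View pics/scene0.png

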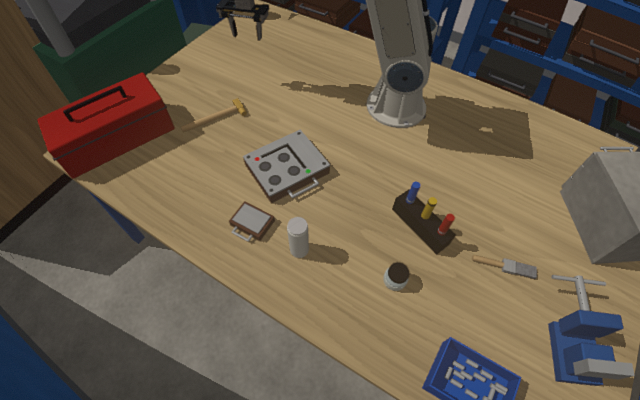

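View pics/top0.png

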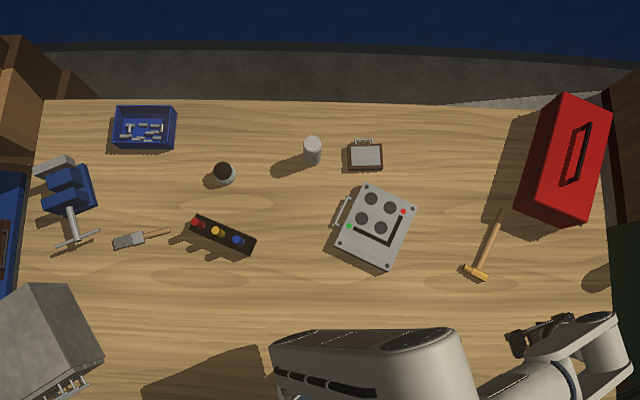

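The probe is the middle tool: (430,207) in the scene view, (215,231) in the top view. The mould's green dot is at (349,226) and its red dot at (403,212) in the top view. Next I'll measure these.

```bash
cat > h.py <<'E'
import numpy as np, cv2
from workcell import manip, imaging
def K(f):
    F=200/np.tan(np.radians(f["fovy"]/2)); return np.array([[F,0,f["cx"]],[0,F,f["cy"]],[0,0,1]])
def ray(f,uv):
    n=cv2.undistortPoints(np.array(uv,float).reshape(-1,1,2),K(f),np.array(f["distortion"])).reshape(-1,2)
    d=np.c_[n,np.ones(len(n))]@f["R"]; c=-f["R"].T@f["t"]; return c,d
def onz(f,uv,z):
    c,d=ray(f,uv); s=(z-c[2])/d[:,2]; return c+d*s[:,None]
def proj(f,X):
    r,_=cv2.Rodrigues(np.array(f["R"])); return cv2.projectPoints(np.array(X,float).reshape(-1,1,3),r,np.array(f["t"]),K(f),np.array(f["distortion"]))[0].reshape(-1,2)
def tri(fs,uvs):
    A=0;b=0
    for f,uv in zip(fs,uvs):
        c,d=ray(f,[uv]); d=d[0]/np.linalg.norm(d[0]); P=np.eye(3)-np.outer(d,d); A=A+P; b=b+P@c
    return np.linalg.solve(A,b)
def cloud(f):
    v,u=np.mgrid[0:400,0:640]; c,d=ray(f,np.stack([u.ravel(),v.ravel()],1)); z=f["range_z"].ravel()
    return (c+d*z[:,None]).reshape(400,640,3)
E
python3 - <<'E'
from h import *
F={n:imaging.grab_frame(n) for n in("scene","top")}
box={"scene":((380,170,470,260),(235,120,340,205)),"top":((180,200,265,262),(320,178,425,278))}
for n,f in F.items():
    hsv=cv2.cvtColor(f["color"],cv2.COLOR_BGR2HSV); P=cloud(f)
    for bi,names in((0,{"yellow":(18,35),"blue":(105,130),"red":(170,190)}),(1,{"green":(45,80),"red":(170,190)})):
        x0,y0,x1,y1=box[n][bi]
        for k,(a,b) in names.items():
            H=hsv[...,0].astype(int); 
            if a==170: H=np.where(H<8,H+180,H)
            m=((H>=a)&(H<=b)&(hsv[...,1]>150)&(hsv[...,2]>70)).astype(np.uint8)
            mm=np.zeros_like(m); mm[y0:y1,x0:x1]=m[y0:y1,x0:x1]
            N,L,S,C=cv2.connectedComponentsWithStats(mm)
            if N<2: print(n,k,"none");continue
            i=1+np.argmax(S[1:,4]); q=P[L==i]
            print(n,bi,k,S[i],C[i].round(2),"z range",np.percentile(q[:,2],[5,95]).round(3))
            if bi==1: print("   on z=.05",onz(f,[C[i]],.05).round(4))
            else:
                t=q[q[:,2]>np.percentile(q[:,2],97)-.004]; print("   top pts mean",t.mean(0).round(4),len(t), "box mid",((t.min(0)+t.max(0))/2).round(4))
    cv2.imwrite(f"pics/{n}_m.png",cv2.resize(f["color"][box[n][1][1]:box[n][1][3],box[n][1][0]:box[n][1][2]],None,fx=5.5,fy=5.5,interpolation=cv2.INTER_CUBIC))
    cv2.imwrite(f"pics/{n}_r.png",cv2.resize(f["color"][box[n][0][1]:box[n][0][3],box[n][0][0]:box[n][0][2]],None,fx=6,fy=6,interpolation=cv2.INTER_CUBIC))
    # mould top fit from cloud
    for nm,zl,zh,bi in(("mould",.04,.06,1),("rack",.062,.078,0)):
        x0,y0,x1,y1=box[n][bi]; q=P[y0:y1,x0:x1].reshape(-1,3); q=q[(q[:,2]>zl)&(q[:,2]<zh)]
        r=cv2.minAreaRect((q[:,:2]*1000).astype(np.float32)); print(n,nm,r,"z",np.median(q[:,2]).round(4))
E
```

```text
scene 0 yellow [421 197  16  22 181] [428.39 207.92] z range [0.076 0.161]
   top pts mean [0.4928 0.3143 0.179 ] 46 box mid [0.8053 0.3146 0.5986]
scene 0 blue [412 182   8   6  33] [415.73 184.7 ] z range [0.156 0.162]
   top pts mean [0.4532 0.2493 0.1608] 21 box mid [0.4537 0.2494 0.1609]
scene 0 red [439 214  16  18 155] [446.18 222.41] z range [0.091 0.16 ]
   top pts mean [0.5039 0.3792 0.1594] 44 box mid [0.5033 0.3795 0.1598]
scene 1 green [306 170   4   3   8] [307.75 170.75] z range [0.049 0.051]
   on z=.05 [[ 0.515  -0.1006  0.05  ]]
scene 1 red [255 157   4   4  12] [256.5 158.5] z range [0.047 0.053]
   on z=.05 [[ 0.5669 -0.2831  0.05  ]]
scene mould ((517.0963134765625, -193.5172576904297), (206.17233276367188, 242.56983947753906), 65.28105926513672) z 0.0498
scene rack ((477.8349609375, 313.29949951171875), (210.76422119140625, 65.23857879638672), 68.7940673828125) z 0.0693
top 0 yellow [211 226  14  11 102] [217.42 231.17] z range [0.081 0.163]
   top pts mean [0.4755 0.3137 0.162 ] 33 box mid [0.4761 0.3139 0.1626]
top 0 blue [233 235   7   8  43] [235.93 238.72] z range [0.157 0.166]
   top pts mean [0.4487 0.2483 0.1642] 15 box mid [0.4499 0.2462 0.1649]
top 0 red [191 217  13  11  88] [196.75 222.06] z range [0.094 0.165]
   top pts mean [0.5005 0.3778 0.1639] 21 box mid [0.5017 0.3781 0.1644]
top 1 green [347 224   4   4  14] [348.57 225.29] z range [0.048 0.056]
   on z=.05 [[ 0.5141 -0.1014  0.05  ]]
top 1 red [401 209   5   5  22] [402.91 210.91] z range [0.047 0.057]
   on z=.05 [[ 0.5663 -0.2832  0.05  ]]
top mould ((514.7022094726562, -193.3794403076172), (201.68580627441406, 241.09556579589844), 65.14479064941406) z 0.0505
top rack ((476.2397766113281, 313.232666015625), (212.6377716064453, 60.85596466064453), 69.0107421875) z 0.0706
```

View pics/top_m.png

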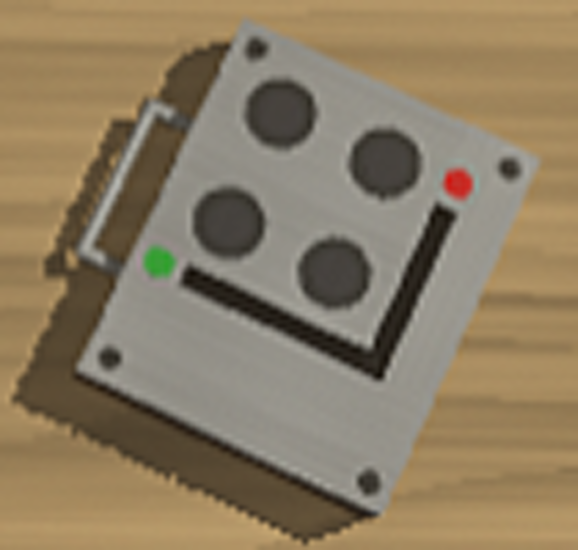

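```bash
cat >> h.py <<'E'
def mould(p,c,yaw):
    a=np.radians(yaw); R=np.array([[np.cos(a),-np.sin(a)],[np.sin(a),np.cos(a)]]); return np.asarray(c)+np.asarray(p)/1000@R.T
E
python3 - <<'E'
from h import *
from scipy.spatial.transform import Rotation as R
s=manip.sense(); print(R.from_quat(s["ee_rot"]).as_matrix().round(3))
g=np.array([.5145,-.101]);r=np.array([.5666,-.28315])
d=r-g; yaw=np.degrees(np.arctan2(d[1],d[0])-np.arctan2(-143,123)); c=(g+r)/2-(mould([21.5,11.5],[0,0],yaw))
print("yaw",yaw,"centre",c)
L=[[-40,60],[-40,-60],[60,-60]]; print(mould(L,c,yaw).round(4))
a=np.radians(-21.2)
for n in("scene","top"):
    f=imaging.grab_frame(n)
    # dark channel pixels back-projected to mould frame: centre of dark profile across legs
    hs=f["color"].max(2).astype(np.uint8)
    for nm,pts,nd in(("leg1",[[-40,y] for y in range(-40,50,10)],(1,0)),("leg2",[[x,-60] for x in range(-20,50,10)],(0,1))):
        o=[]
        for p in pts:
            t=np.arange(-16,16.1,.5); q=np.array(p)+t[:,None]*np.array(nd); w=np.c_[mould(q,c,yaw),np.full(len(t),.05)]
            uv=proj(f,w).astype(np.float32); I=cv2.remap(hs,uv[:,:1],uv[:,1:],cv2.INTER_LINEAR).ravel().astype(float)
            m=I<(I.min()+I.max())/2; o.append((t[m].min(),t[m].max()))
        print(n,nm,np.round(o,1).tolist())
E
```

```text
[[-0.     0.308 -0.951]
 [ 0.001 -0.951 -0.308]
 [-1.    -0.001 -0.   ]]
yaw -24.738124776320124 centre [ 0.51621063 -0.19352251]
[[ 0.505  -0.1223]
 [ 0.4548 -0.2313]
 [ 0.5456 -0.2731]]
scene leg1 [[-4.5, 6.5], [-4.0, 6.0], [-4.0, 7.0], [-4.5, 6.0], [-4.0, 6.5], [-4.0, 6.5], [-4.5, 6.0], [-4.0, 7.0], [-4.5, 6.0]]
scene leg2 [[-5.0, 6.0], [-4.5, 6.0], [-5.0, 6.5], [-5.0, 7.0], [-4.5, 7.5], [-4.0, 7.0], [-5.0, 7.0]]
top leg1 [[-7.0, 6.5], [-6.5, 6.0], [-6.5, 5.5], [-6.5, 5.5], [-6.0, 6.0], [-7.0, 6.0], [-7.0, 6.0], [-6.5, 6.5], [-7.5, 6.5]]
top leg2 [[-6.5, 7.0], [-7.0, 7.0], [-6.5, 7.0], [-6.0, 6.0], [-7.0, 7.0], [-7.0, 7.0], [-6.5, 7.0]]
```

View pics/scene_r.png

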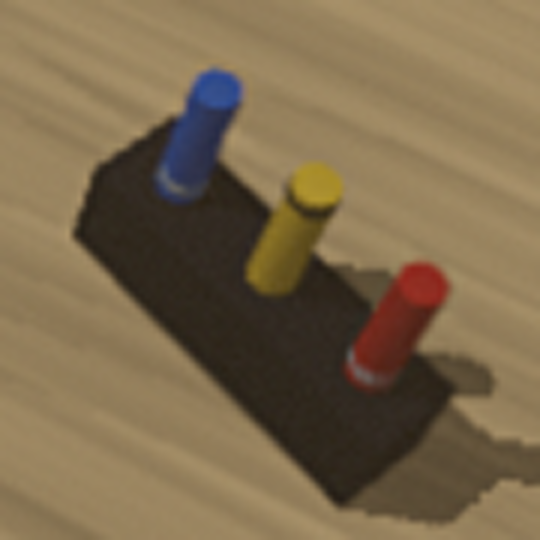

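>>> send_rows(
  plan=[
    {"x": 11,"y": 36,"z": 10,"az": 0.1,"claw": 1},
    {"x": 11,"y": 36,"z": 10,"az": 0.1,"claw": 1},
    {"x": 11,"y": 36,"z": 10,"az": 0.1,"claw": 1},
    {"x": 11,"y": 36,"z": 10,"az": 0.1,"claw": 1},
    {"x": 11,"y": 36,"z": 10,"az": 0.1,"claw": 1},
  ],
)

```text
validation failed for argument at $.pl...
```

>>> send_rows(
  plan=[
    {"x": 11,"y": 36,"az": 0.1,"claw": 1},
    {"x": 11,"y": 36,"az": 0.1,"claw": 1},
    {"x": 11,"y": 36,"az": 0.1,"claw": 1},
    {"x": 11,"y": 36,"az": 0.088,"claw": 1},
    {"x": 11,"y": 36,"claw": 1},
  ],
)

```text
validation failed for argument at $.pl...
```

>>> send_rows(
  plan=[
    {"x": 11,"y": 36,"claw": 1},
    {"x": 11,"y": 36,"claw": 1},
    {"x": 11,"y": 36,"claw": 1},
    {"x": 11,"y": 36,"claw": 1},
    {"x": 11,"y": 36,"claw": 1},
  ],
)

```text
validation failed for argument at $.pl...
```

>>> send_rows(
  plan=[
    {"x": 11,"y": 36,"claw": 1},
    {"x": 11,"y": 36,"claw": 1},
    {"x": 11,"y": 36,"claw": 1},
    {"x": 11,"y": 36,"claw": 1},
    {"x": 11,"y": 36,"claw": 1},
  ],
)

```text
validation failed for argument at $.pl...
```

>>> send_rows(
  plan=[
    {"x": 11,"y": 36,"claw": 1},
    {"x": 11,"y": 36,"claw": 1},
    {"x": 11,"y": 36,"claw": 1},
    {"x": 11,"y": 36,"claw": 1},
    {"claw": 1},
  ],
)

```text
validation failed for argument at $.pl...
```

Run:
```python
from h import *
from scipy.spatial.transform import Rotation as R
s=manip.sense(); print(s["time_s"],s["tool_pos"],s["qpos"],s["ft_force"]); M=R.from_quat(s["ee_rot"]).as_matrix();print(M.round(4), np.degrees(np.arctan2(M[1,1],M[0,1])))
```

```text
0.3 [ 0.19227767 -0.59453544  0.21434276] [-1.26039999e+00  3.53221893e-01  1.63363699e+00 -1.01668857e-05
  1.15515796e+00 -2.38347472e-03] [-0.77619102  0.50082741  0.25757184]
[[-1.000e-04  3.077e-01 -9.515e-01]
 [ 4.000e-04 -9.515e-01 -3.077e-01]
 [-1.000e+00 -4.000e-04  0.000e+00]] -72.078801750201
```

Every row probably needs all seven keys.

>>> send_rows(
  plan=[
    {"x": 11,"y": 36,"z": 10,"ax": 0,"ay": 0,"az": 0.1,"claw": 1},
    {"x": 11,"y": 36,"z": 10,"ax": 0,"ay": 0,"az": 0.1,"claw": 1},
    {"x": 11,"y": 36,"z": 10,"ax": 0,"ay": 0,"az": 0.1,"claw": 1},
    {"x": 11,"y": 36,"z": 10,"ax": 0,"ay": 0,"az": 0.1,"claw": 1},
    {"x": 11,"y": 36,"z": 10,"ax": 0,"ay": 0,"az": 0.1,"claw": 1},
  ],
)

```text
time_s: 0.72
tool_pos: [0.2474, -0.413, 0.2648]
ee_rot: [0.649, 0.281, -0.649, 0.281]
ft_force: [0.5, -1.2, 0.8]
finger_gap: 0.0918
```

>>> send_rows(
  plan=[
    {"x": 11,"y": 36,"z": 0,"ax": 0,"ay": 0,"az": 0.1,"claw": 1},
    {"x": 11,"y": 36,"z": 0,"ax": 0,"ay": 0,"az": 0.1,"claw": 1},
    {"x": 11,"y": 36,"z": 0,"ax": 0,"ay": 0,"az": 0.1,"claw": 1},
    {"x": 11,"y": 36,"z": 0,"ax": 0,"ay": 0,"az": 0.088,"claw": 1},
    {"x": 11,"y": 36,"z": 0,"ax": 0,"ay": 0,"az": 0,"claw": 1},
  ],
)

```text
time_s: 1.13
tool_pos: [0.3023, -0.233, 0.2648]
ee_rot: [0.583, 0.401, -0.582, 0.401]
ft_force: [1.4, -0.6, 0.3]
finger_gap: 0.092
```

>>> send_rows(
  plan=[
    {"x": 11,"y": 36,"z": 0,"ax": 0,"ay": 0,"az": 0,"claw": 1},
    {"x": 11,"y": 36,"z": 0,"ax": 0,"ay": 0,"az": 0,"claw": 1},
    {"x": 11,"y": 36,"z": 0,"ax": 0,"ay": 0,"az": 0,"claw": 1},
    {"x": 11,"y": 36,"z": 0,"ax": 0,"ay": 0,"az": 0,"claw": 1},
    {"x": 11,"y": 36,"z": 0,"ax": 0,"ay": 0,"az": 0,"claw": 1},
  ],
)

```text
time_s: 1.55
tool_pos: [0.3574, -0.0529, 0.2649]
ee_rot: [0.584, 0.399, -0.583, 0.4]
ft_force: [1.5, -0.2, 0.3]
finger_gap: 0.092
```

>>> send_rows(
  plan=[
    {"x": 11,"y": 36,"z": 0,"ax": 0,"ay": 0,"az": 0,"claw": 1},
    {"x": 11,"y": 36,"z": 0,"ax": 0,"ay": 0,"az": 0,"claw": 1},
    {"x": 11,"y": 36,"z": 0,"ax": 0,"ay": 0,"az": 0,"claw": 1},
    {"x": 11,"y": 36,"z": 0,"ax": 0,"ay": 0,"az": 0,"claw": 1},
    {"x": 11,"y": 36,"z": 0,"ax": 0,"ay": 0,"az": 0,"claw": 1},
  ],
)

```text
time_s: 1.97
tool_pos: [0.4124, 0.1274, 0.2648]
ee_rot: [0.584, 0.4, -0.583, 0.4]
ft_force: [0.3, -0.5, 0.1]
finger_gap: 0.092
```

>>> send_rows(
  plan=[
    {"x": 11,"y": 36,"z": 0,"ax": 0,"ay": 0,"az": 0,"claw": 1},
    {"x": 11,"y": 36,"z": 0,"ax": 0,"ay": 0,"az": 0,"claw": 1},
    {"x": 11,"y": 36,"z": 0,"ax": 0,"ay": 0,"az": 0,"claw": 1},
    {"x": 11,"y": 36,"z": 0,"ax": 0,"ay": 0,"az": 0,"claw": 1},
    {"x": 0,"y": 0,"z": 0,"ax": 0,"ay": 0,"az": 0,"claw": 1},
  ],
)

```text
time_s: 2.38
tool_pos: [0.4579, 0.2748, 0.2645]
ee_rot: [0.584, 0.401, -0.582, 0.4]
ft_force: [-0.7, -0.3, 1.1]
finger_gap: 0.0918
```

Run:
```python
from h import *
from scipy.spatial.transform import Rotation as R
s=manip.sense(); print(s["time_s"],s["tool_pos"],s["qpos"],s["ft_force"]); M=R.from_quat(s["ee_rot"]).as_matrix();print(M.round(4), np.degrees(np.arctan2(M[1,1],M[0,1])))
```

```text
2.3833 [0.45791742 0.2748153  0.26448678] [5.36662867e-01 1.62858826e-01 1.77206041e+00 1.67454826e-03
 1.20423018e+00 9.03493476e-01] [-0.7225752  -0.34024876  1.09143674]
[[ 1.300e-03  9.333e-01 -3.592e-01]
 [ 2.600e-03 -3.592e-01 -9.333e-01]
 [-1.000e+00  3.000e-04 -2.900e-03]] -21.052147327967436
```

>>> send_rows(
  plan=[
    {"x": 6,"y": 13,"z": 0,"ax": 0,"ay": 0,"az": 0,"claw": 1},
    {"x": 6,"y": 13,"z": 0,"ax": 0,"ay": 0,"az": 0,"claw": 1},
    {"x": 6.7,"y": 13,"z": 0,"ax": 0,"ay": 0,"az": 0,"claw": 1},
    {"x": 0,"y": 0,"z": 0,"ax": 0,"ay": 0,"az": 0,"claw": 1},
    {"x": 0,"y": 0,"z": 0,"ax": 0,"ay": 0,"az": 0,"claw": 1},
  ],
)

```text
time_s: 2.8
tool_pos: [0.4753, 0.3083, 0.2644]
ee_rot: [-0.583, -0.399, 0.584, -0.399]
ft_force: [-0.5, 0.1, -0.2]
finger_gap: 0.0922
```

>>> send_rows(
  plan=[
    {"x": 0,"y": 0,"z": -12,"ax": 0,"ay": 0,"az": 0,"claw": 1},
    {"x": 0,"y": 0,"z": -12,"ax": 0,"ay": 0,"az": 0,"claw": 1},
    {"x": 0,"y": 0,"z": -12,"ax": 0,"ay": 0,"az": 0,"claw": 1},
    {"x": 0,"y": 0,"z": -12,"ax": 0,"ay": 0,"az": 0,"claw": 1},
    {"x": 0,"y": 0,"z": -12,"ax": 0,"ay": 0,"az": 0,"claw": 1},
  ],
)

```text
time_s: 3.22
tool_pos: [0.4745, 0.3077, 0.2028]
ee_rot: [-0.583, -0.399, 0.584, -0.399]
ft_force: [0.4, -0.3, 0.7]
finger_gap: 0.0922
```

Run:
```python
from h import *
s=manip.sense(); print(s["time_s"],s["tool_pos"])
f=imaging.grab_frame("scene"); cv2.imwrite("pics/s1.png",cv2.resize(f["color"][100:280,330:530],None,fx=3.3,fy=3.3))
```

```text
3.2167 [0.47454055 0.30769826 0.20284601]
```

View pics/s1.png

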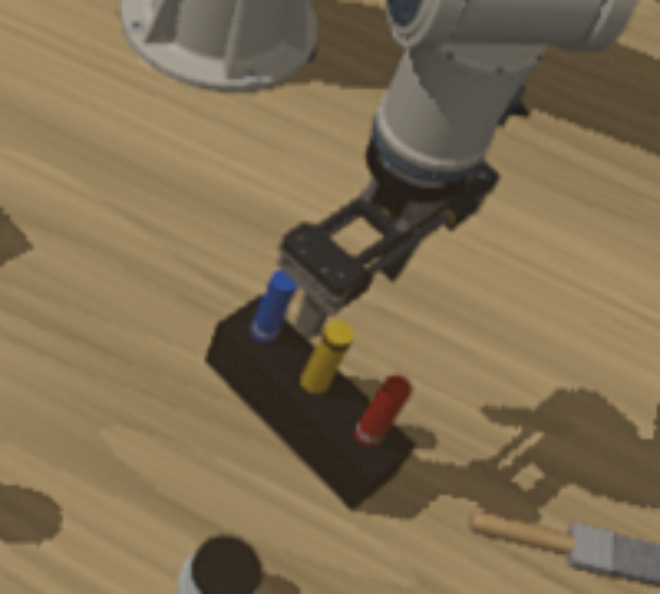

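>>> send_rows(
  plan=[
    {"x": 2,"y": 6,"z": 0,"ax": 0,"ay": 0,"az": 0,"claw": 1},
    {"x": 0,"y": 0,"z": 0,"ax": 0,"ay": 0,"az": 0,"claw": 1},
    {"x": 0,"y": 0,"z": -10,"ax": 0,"ay": 0,"az": 0,"claw": 1},
    {"x": 0,"y": 0,"z": -10,"ax": 0,"ay": 0,"az": 0,"claw": 1},
    {"x": 0,"y": 0,"z": -5,"ax": 0,"ay": 0,"az": 0,"claw": 1},
  ],
)

```text
time_s: 3.68
tool_pos: [0.4765, 0.3141, 0.1782]
ee_rot: [-0.583, -0.4, 0.584, -0.4]
ft_force: [-0.1, -0.3, -1.1]
finger_gap: 0.0919
```

Run:
```python
from h import *
s=manip.sense(); print(s["time_s"],s["tool_pos"])
f=imaging.grab_frame("top"); 
T=s["tool_pos"];p=proj(f,[T,[.4766,.3137,.16]]); print(p)
im=f["color"].copy()
for q in p: cv2.circle(im,tuple(int(v) for v in q.round()),1,(255,0,255),-1)
cv2.imwrite("pics/t1.png",cv2.resize(im[150:300,130:330],None,fx=4,fy=4))
```

```text
3.6833 [0.47654956 0.314089   0.17821557]
[[213.31027239 228.59695482]
 [214.78233597 229.37181139]]
```

View pics/t1.png

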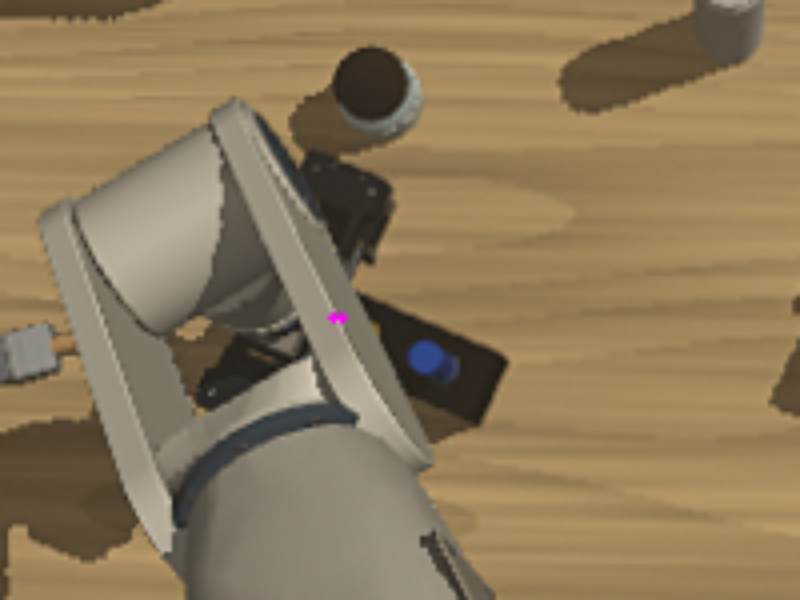

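The top view shows the arm covering the block, with the TCP and the probe's top projecting to within about 2 px of each other near (214,229). I'm going down.

>>> send_rows(
  plan=[
    {"x": 0,"y": 0,"z": -10,"ax": 0,"ay": 0,"az": 0,"claw": 1},
    {"x": 0,"y": 0,"z": -10,"ax": 0,"ay": 0,"az": 0,"claw": 1},
    {"x": 0,"y": 0,"z": -10,"ax": 0,"ay": 0,"az": 0,"claw": 1},
    {"x": 0,"y": 0,"z": -10,"ax": 0,"ay": 0,"az": 0,"claw": 1},
    {"x": 0,"y": 0,"z": -10,"ax": 0,"ay": 0,"az": 0,"claw": 1},
  ],
)

```text
time_s: 4.15
tool_pos: [0.4769, 0.3142, 0.1284]
ee_rot: [-0.583, -0.399, 0.584, -0.399]
ft_force: [-0.3, 0.1, -0.3]
finger_gap: 0.0918
```

>>> send_rows(
  plan=[
    {"x": 0,"y": 0,"z": -10,"ax": 0,"ay": 0,"az": 0,"claw": 1},
    {"x": 0,"y": 0,"z": -10,"ax": 0,"ay": 0,"az": 0,"claw": 1},
    {"x": 0,"y": 0,"z": -6,"ax": 0,"ay": 0,"az": 0,"claw": 1},
    {"x": 0,"y": 0,"z": 0,"ax": 0,"ay": 0,"az": 0,"claw": 1},
    {"x": 0,"y": 0,"z": 0,"ax": 0,"ay": 0,"az": 0,"claw": 1},
  ],
)

```text
time_s: 4.57
tool_pos: [0.4769, 0.3142, 0.1032]
ee_rot: [-0.583, -0.399, 0.584, -0.399]
ft_force: [-0.2, -0.3, 0.4]
finger_gap: 0.0921
```

Run:
```python
from h import *
s=manip.sense(); print(s["time_s"],s["tool_pos"],s["ft_force"],s["finger_gap"])
f=imaging.grab_frame("scene"); cv2.imwrite("pics/s2.png",cv2.resize(f["color"][100:280,330:530],None,fx=3.3,fy=3.3))
```

```text
4.5667 [0.47691047 0.31423859 0.10323178] [-0.18854974 -0.3200839   0.42271513] 0.09205544067211
```

View pics/s2.png

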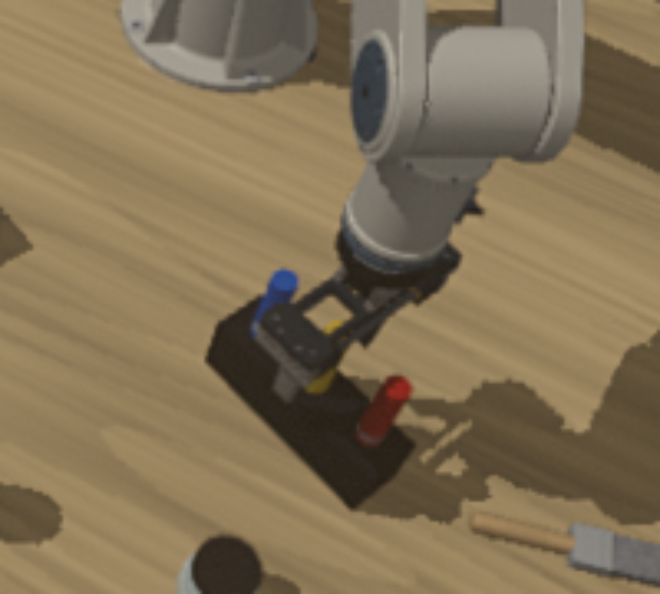

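The yellow handle sits between the fingers at (330,350), clear of blue and red. Closing now.

>>> send_rows(
  plan=[
    {"x": 0,"y": 0,"z": 0,"ax": 0,"ay": 0,"az": 0,"claw": 0},
    {"x": 0,"y": 0,"z": 0,"ax": 0,"ay": 0,"az": 0,"claw": -0.2},
    {"x": 0,"y": 0,"z": 0,"ax": 0,"ay": 0,"az": 0,"claw": -0.4},
    {"x": 0,"y": 0,"z": 0,"ax": 0,"ay": 0,"az": 0,"claw": -0.6},
    {"x": 0,"y": 0,"z": 0,"ax": 0,"ay": 0,"az": 0,"claw": -1},
  ],
  squeeze=40,
)

```text
time_s: 5.03
tool_pos: [0.4771, 0.3144, 0.1038]
ee_rot: [0.584, 0.4, -0.583, 0.4]
ft_force: [0.5, -0.1, -0.9]
finger_gap: 0.0605
```

>>> send_rows(
  plan=[
    {"x": 0,"y": 0,"z": 0,"ax": 0,"ay": 0,"az": 0,"claw": -1},
    {"x": 0,"y": 0,"z": 0,"ax": 0,"ay": 0,"az": 0,"claw": -1},
    {"x": 0,"y": 0,"z": 0,"ax": 0,"ay": 0,"az": 0,"claw": -1},
    {"x": 0,"y": 0,"z": 0,"ax": 0,"ay": 0,"az": 0,"claw": -1},
    {"x": 0,"y": 0,"z": 0,"ax": 0,"ay": 0,"az": 0,"claw": -1},
  ],
  squeeze=40,
)

```text
time_s: 5.45
tool_pos: [0.477, 0.3143, 0.1036]
ee_rot: [-0.583, -0.4, 0.583, -0.399]
ft_force: [-0.4, -0.7, 0.5]
finger_gap: 0.0273
```

>>> send_rows(
  plan=[
    {"x": 0,"y": 0,"z": 0,"ax": 0,"ay": 0,"az": 0,"claw": -1},
    {"x": 0,"y": 0,"z": 0,"ax": 0,"ay": 0,"az": 0,"claw": -1},
    {"x": 0,"y": 0,"z": 0,"ax": 0,"ay": 0,"az": 0,"claw": -1},
    {"x": 0,"y": 0,"z": 0,"ax": 0,"ay": 0,"az": 0,"claw": -1},
    {"x": 0,"y": 0,"z": 0,"ax": 0,"ay": 0,"az": 0,"claw": -1},
  ],
  squeeze=40,
)

```text
time_s: 5.87
tool_pos: [0.477, 0.3143, 0.1035]
ee_rot: [-0.583, -0.399, 0.583, -0.399]
ft_force: [-0.1, 0.6, -0.5]
finger_gap: 0.0253
```

>>> send_rows(
  plan=[
    {"x": 0,"y": 0,"z": 5,"ax": 0,"ay": 0,"az": 0,"claw": -1},
    {"x": 0,"y": 0,"z": 10,"ax": 0,"ay": 0,"az": 0,"claw": -1},
    {"x": 0,"y": 0,"z": 10,"ax": 0,"ay": 0,"az": 0,"claw": -1},
    {"x": 0,"y": 0,"z": 10,"ax": 0,"ay": 0,"az": 0,"claw": -1},
    {"x": 0,"y": 0,"z": 10,"ax": 0,"ay": 0,"az": 0,"claw": -1},
  ],
)

```text
time_s: 6.28
tool_pos: [0.4773, 0.3145, 0.1501]
ee_rot: [0.584, 0.399, -0.583, 0.399]
ft_force: [0.2, -0.0, -1.8]
finger_gap: 0.0256
```

>>> send_rows(
  plan=[
    {"x": 0,"y": 0,"z": 15,"ax": 0,"ay": 0,"az": 0,"claw": -1},
    {"x": 0,"y": 0,"z": 15,"ax": 0,"ay": 0,"az": 0,"claw": -1},
    {"x": 0,"y": 0,"z": 15,"ax": 0,"ay": 0,"az": 0,"claw": -1},
    {"x": 0,"y": 0,"z": 15,"ax": 0,"ay": 0,"az": 0,"claw": -1},
    {"x": 0,"y": 0,"z": 15,"ax": 0,"ay": 0,"az": 0,"claw": -1},
  ],
)

```text
time_s: 6.7
tool_pos: [0.4771, 0.3143, 0.2255]
ee_rot: [0.584, 0.399, -0.583, 0.4]
ft_force: [1.2, 0.4, -1.7]
finger_gap: 0.0253
```

Run:
```python
from h import *
s=manip.sense(); print(s["time_s"],s["tool_pos"],s["ft_force"],s["finger_gap"])
f=imaging.grab_frame("scene"); cv2.imwrite("pics/s3.png",cv2.resize(f["color"][80:260,330:530],None,fx=3.3,fy=3.3))
```

```text
6.7 [0.47708314 0.31433604 0.22549154] [ 1.18535573  0.36825945 -1.72991146] 0.02525455462388621
```

View pics/s3.png

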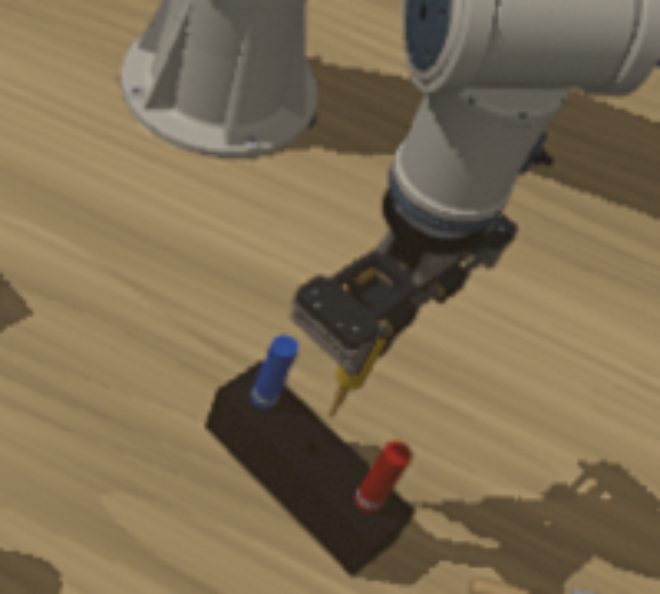

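The probe is out and hangs upright, with its tip at about (431,205) in the full frame. I'll rise a little more to clear the blue handle, then go across.

>>> send_rows(
  plan=[
    {"x": 0,"y": 0,"z": 20,"ax": 0,"ay": 0,"az": 0,"claw": -1},
    {"x": 0,"y": 0,"z": 20,"ax": 0,"ay": 0,"az": 0,"claw": -1},
    {"x": 2,"y": -10,"z": 5,"ax": 0,"ay": 0,"az": 0,"claw": -1},
    {"x": 2,"y": -20,"z": 0,"ax": 0,"ay": 0,"az": 0,"claw": -1},
    {"x": 2,"y": -30,"z": 0,"ax": 0,"ay": 0,"az": 0,"claw": -1},
  ],
)

```text
time_s: 7.17
tool_pos: [0.4833, 0.2546, 0.2688]
ee_rot: [0.584, 0.4, -0.582, 0.4]
ft_force: [0.8, -0.1, -1.5]
finger_gap: 0.0253
```

>>> send_rows(
  plan=[
    {"x": 2,"y": -33,"z": 0,"ax": 0,"ay": 0,"az": 0,"claw": -1},
    {"x": 2,"y": -33,"z": 0,"ax": 0,"ay": 0,"az": 0,"claw": -1},
    {"x": 2,"y": -33,"z": 0,"ax": 0,"ay": 0,"az": 0,"claw": -1},
    {"x": 2,"y": -33,"z": 0,"ax": 0,"ay": 0,"az": 0,"claw": -1},
    {"x": 2,"y": -33,"z": 0,"ax": 0,"ay": 0,"az": 0,"claw": -1},
  ],
)

```text
time_s: 7.58
tool_pos: [0.4924, 0.0871, 0.2682]
ee_rot: [-0.583, -0.399, 0.583, -0.4]
ft_force: [0.5, -0.8, -0.9]
finger_gap: 0.0256
```

>>> send_rows(
  plan=[
    {"x": 2,"y": -33,"z": 0,"ax": 0,"ay": 0,"az": 0,"claw": -1},
    {"x": 2,"y": -33,"z": 0,"ax": 0,"ay": 0,"az": 0,"claw": -1},
    {"x": 2,"y": -33,"z": 0,"ax": 0,"ay": 0,"az": 0,"claw": -1},
    {"x": 2,"y": -33,"z": 0,"ax": 0,"ay": 0,"az": 0,"claw": -1},
    {"x": 2,"y": -33,"z": 0,"ax": 0,"ay": 0,"az": 0,"claw": -1},
  ],
)

```text
time_s: 8.0
tool_pos: [0.5022, -0.0778, 0.2682]
ee_rot: [-0.583, -0.399, 0.584, -0.4]
ft_force: [0.5, 0.6, -1.6]
finger_gap: 0.0257
```

>>> send_rows(
  plan=[
    {"x": 1,"y": -25,"z": -10,"ax": 0,"ay": 0,"az": 0,"claw": -1},
    {"x": 1,"y": -15,"z": -20,"ax": 0,"ay": 0,"az": 0,"claw": -1},
    {"x": 0,"y": -7,"z": -20,"ax": 0,"ay": 0,"az": 0,"claw": -1},
    {"x": 0,"y": 0,"z": -20,"ax": 0,"ay": 0,"az": 0,"claw": -1},
    {"x": 0,"y": 0,"z": 0,"ax": 0,"ay": 0,"az": 0,"claw": -1},
  ],
)

```text
time_s: 8.42
tool_pos: [0.5019, -0.1232, 0.1947]
ee_rot: [-0.582, -0.401, 0.585, -0.397]
ft_force: [-0.8, -0.1, -2.1]
finger_gap: 0.0255
```

>>> send_rows(
  plan=[
    {"x": 0,"y": 0,"z": 0,"ax": 0,"ay": 0,"az": 0,"claw": -1},
    {"x": 0,"y": 0,"z": 0,"ax": 0,"ay": 0,"az": 0,"claw": -1},
    {"x": 0,"y": 0,"z": 0,"ax": 0,"ay": 0,"az": 0,"claw": -1},
    {"x": 0,"y": 0,"z": 0,"ax": 0,"ay": 0,"az": 0,"claw": -1},
    {"x": 0,"y": 0,"z": 0,"ax": 0,"ay": 0,"az": 0,"claw": -1},
  ],
)

```text
time_s: 8.83
tool_pos: [0.5056, -0.1226, 0.1995]
ee_rot: [0.584, 0.399, -0.583, 0.4]
ft_force: [-0.5, -0.1, -1.2]
finger_gap: 0.0253
```

Run:
```python
from h import *
from scipy.spatial.transform import Rotation as R
s=manip.sense(); T=s["tool_pos"]; M=R.from_quat(s["ee_rot"]).as_matrix();print(s["time_s"],T,s["ft_force"],s["finger_gap"],M.round(4).tolist())
pt=T+M@[.0935,0,0]; print("pred tip",pt)
for n in("scene","top"):
    f=imaging.grab_frame(n); p=proj(f,[pt,T])[0]; print(n,proj(f,[pt,T]))
    x,y=int(p[0]),int(p[1]); cv2.imwrite(f"pics/{n}3.png",cv2.resize(f["color"][y-40:y+40,x-50:x+50],None,fx=7,fy=7,interpolation=cv2.INTER_CUBIC)); print(x-50,y-40)
```

```text
8.8333 [ 0.50558064 -0.1225704   0.19954681] [-0.49071154 -0.07311166 -1.24536383] 0.02526872741387376 [[0.0016, 0.9325, -0.3611], [-0.0004, -0.3611, -0.9325], [-1.0, 0.0016, -0.0002]]
pred tip [ 0.50572925 -0.12260862  0.10604694]
scene [[303.5178428  155.86619716]
 [302.85118819 136.62197777]]
253 115
top [[356.73023208 225.59451201]
 [360.01314202 221.28027607]]
306 185
```

View pics/scene3.png

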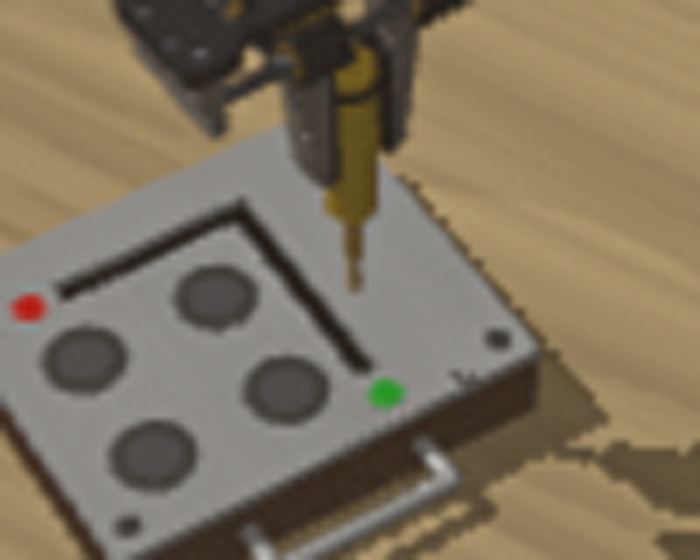

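View pics/top3.png

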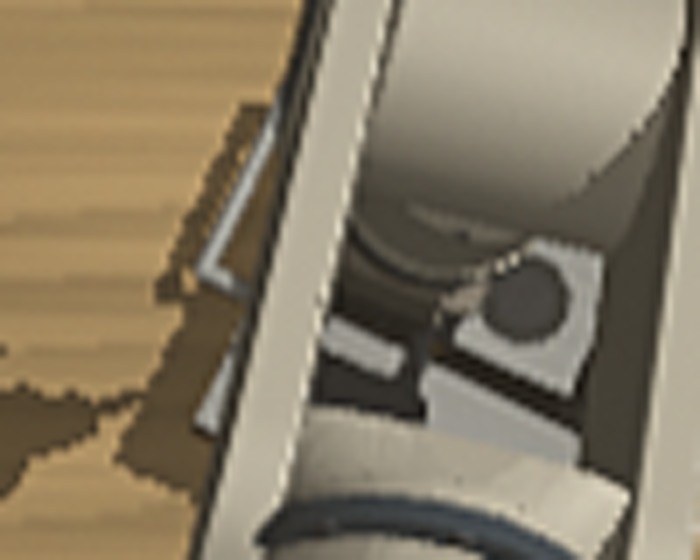

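The scene view puts the tip at about (303.3,156.1), against a prediction of (303.5,155.9). The probe is straight in the grip, so I'll lower it to just above the channel.

>>> send_rows(
  plan=[
    {"x": 0,"y": 0,"z": -10,"ax": 0,"ay": 0,"az": 0,"claw": -1},
    {"x": 0,"y": 0,"z": -15,"ax": 0,"ay": 0,"az": 0,"claw": -1},
    {"x": 0,"y": 0,"z": -15,"ax": 0,"ay": 0,"az": 0,"claw": -1},
    {"x": 0,"y": 0,"z": -10,"ax": 0,"ay": 0,"az": 0,"claw": -1},
    {"x": 0,"y": 0,"z": -3,"ax": 0,"ay": 0,"az": 0,"claw": -1},
  ],
)

```text
time_s: 9.35
tool_pos: [0.5038, -0.1223, 0.1435]
ee_rot: [-0.583, -0.4, 0.584, -0.399]
ft_force: [-0.3, 0.2, -0.8]
finger_gap: 0.0255
```

>>> send_rows(
  plan=[
    {"x": 0,"y": 0,"z": 0,"ax": 0,"ay": 0,"az": 0,"claw": -1},
    {"x": 0,"y": 0,"z": 0,"ax": 0,"ay": 0,"az": 0,"claw": -1},
    {"x": 0,"y": 0,"z": 0,"ax": 0,"ay": 0,"az": 0,"claw": -1},
    {"x": 0,"y": 0,"z": 0,"ax": 0,"ay": 0,"az": 0,"claw": -1},
    {"x": 0,"y": 0,"z": 0,"ax": 0,"ay": 0,"az": 0,"claw": -1},
  ],
)

```text
time_s: 9.77
tool_pos: [0.5054, -0.1228, 0.1462]
ee_rot: [0.584, 0.399, -0.583, 0.4]
ft_force: [0.5, -0.5, -1.3]
finger_gap: 0.0255
```

```bash
cat > look.py <<'E'
from h import *
import sys
from scipy.spatial.transform import Rotation as R
s=manip.sense(); T=s["tool_pos"]; M=R.from_quat(s["ee_rot"]).as_matrix();print(s["time_s"],T,s["ft_force"],s["finger_gap"],M[:,0].round(4))
pt=T+M@[.0935,0,0]; print("pred tip",pt.round(4))
C=np.array([.5162,-.1935]);a=np.radians(-24.74);Rm=np.array([[np.cos(a),-np.sin(a)],[np.sin(a),np.cos(a)]])
print("tip in mould mm",((pt[:2]-C)@Rm*1000).round(1),"depth",(50-pt[2]*1000).round(1))
if len(sys.argv)>1:
    f=imaging.grab_frame("scene"); p=proj(f,[pt])[0]
    print(p, "ends",proj(f,np.c_[mould([[-40,60],[-40,-60],[60,-60]],C,-24.74),[.05]*3]).round(1).tolist())
    x,y=int(p[0]),int(p[1]); cv2.imwrite(f"pics/{sys.argv[1]}.png",cv2.resize(f["color"][y-28:y+28,x-35:x+35],None,fx=10,fy=10,interpolation=cv2.INTER_CUBIC)); print("org",x-35,y-28)
E
python3 look.py s4
```

```text
9.7667 [ 0.50544354 -0.12281134  0.1461899 ] [ 0.50607726 -0.49153981 -1.32052389] 0.025495203270125714 [ 1.1e-03 -3.0e-04 -1.0e+00]
pred tip [ 0.5055 -0.1228  0.0527]
tip in mould mm [-39.2  59.7] depth -2.7
[303.85596455 165.71346954] ends [[304.1, 166.2], [286.7, 144.3], [262.4, 155.7]]
org 268 137
```

View pics/s4.png

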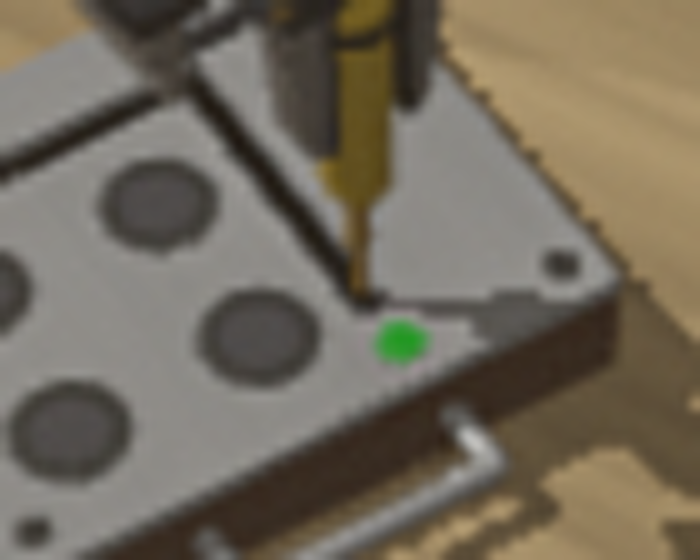

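>>> send_rows(
  plan=[
    {"x": -0.3,"y": 1.2,"z": -1,"ax": 0,"ay": 0,"az": 0,"claw": -1},
    {"x": 0,"y": 0,"z": -1.5,"ax": 0,"ay": 0,"az": 0,"claw": -1},
    {"x": 0,"y": 0,"z": -1.7,"ax": 0,"ay": 0,"az": 0,"claw": -1},
    {"x": 0,"y": 0,"z": -1.5,"ax": 0,"ay": 0,"az": 0,"claw": -1},
    {"x": 0,"y": 0,"z": -1.5,"ax": 0,"ay": 0,"az": 0,"claw": -1},
  ],
)

```text
time_s: 10.23
tool_pos: [0.5047, -0.1215, 0.1382]
ee_rot: [-0.583, -0.4, 0.583, -0.399]
ft_force: [0.2, -0.3, -0.7]
finger_gap: 0.0255
```

>>> send_rows(
  plan=[
    {"x": 0,"y": 0,"z": 0,"ax": 0,"ay": 0,"az": 0,"claw": -1},
    {"x": 0,"y": 0,"z": 0,"ax": 0,"ay": 0,"az": 0,"claw": -1},
    {"x": 0,"y": 0,"z": 0,"ax": 0,"ay": 0,"az": 0,"claw": -1},
    {"x": 0,"y": 0,"z": 0,"ax": 0,"ay": 0,"az": 0,"claw": -1},
    {"x": 0,"y": 0,"z": 0,"ax": 0,"ay": 0,"az": 0,"claw": -1},
  ],
)

```text
time_s: 10.65
tool_pos: [0.5048, -0.1215, 0.1384]
ee_rot: [0.583, 0.399, -0.583, 0.4]
ft_force: [-0.3, 0.3, -1.4]
finger_gap: 0.025
```

```bash
python3 look.py s5
```

```text
10.65 [ 0.50476609 -0.12150496  0.13844609] [-0.28115119  0.28279874 -1.41318704] 0.024999437843931525 [ 1.e-04 -0.e+00 -1.e+00]
pred tip [ 0.5048 -0.1215  0.0449]
tip in mould mm [-40.5  60.6] depth 5.1
[304.34721147 167.10950234] ends [[304.1, 166.2], [286.7, 144.3], [262.4, 155.7]]
org 269 139
```

View pics/s5.png

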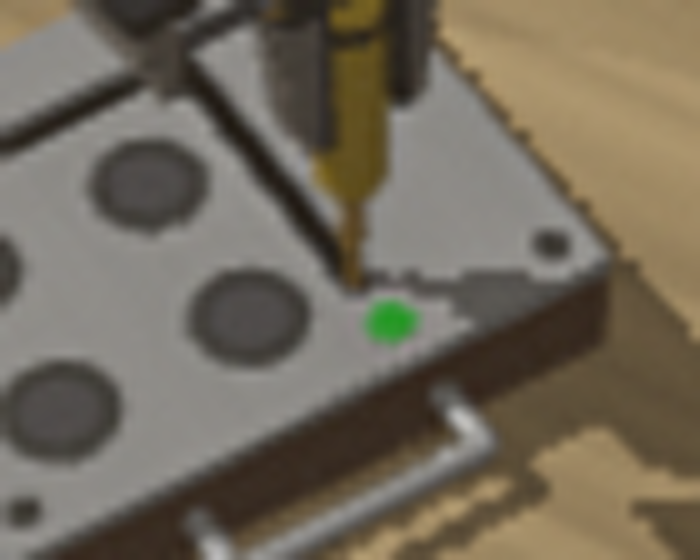

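The tip is in the channel at the green end, with no contact force. I'll run leg 1 at about 2.4 cm/s.

>>> send_rows(
  plan=[
    {"x": -0.4,"y": -0.9,"z": 0.1,"ax": 0,"ay": 0,"az": 0,"claw": -1},
    {"x": -0.83,"y": -1.82,"z": 0.1,"ax": 0,"ay": 0,"az": 0,"claw": -1},
    {"x": -0.83,"y": -1.82,"z": 0.1,"ax": 0,"ay": 0,"az": 0,"claw": -1},
    {"x": -0.83,"y": -1.82,"z": 0.1,"ax": 0,"ay": 0,"az": 0,"claw": -1},
    {"x": -0.83,"y": -1.82,"z": 0.1,"ax": 0,"ay": 0,"az": 0,"claw": -1},
  ],
)

```text
time_s: 11.12
tool_pos: [0.5009, -0.1299, 0.1389]
ee_rot: [-0.583, -0.399, 0.583, -0.399]
ft_force: [0.1, -0.8, -1.7]
finger_gap: 0.0253
```

>>> send_rows(
  plan=[
    {"x": -0.83,"y": -1.82,"z": 0,"ax": 0,"ay": 0,"az": 0,"claw": -1},
    {"x": -0.83,"y": -1.82,"z": 0,"ax": 0,"ay": 0,"az": 0,"claw": -1},
    {"x": -0.83,"y": -1.82,"z": 0,"ax": 0,"ay": 0,"az": 0,"claw": -1},
    {"x": -0.83,"y": -1.82,"z": 0,"ax": 0,"ay": 0,"az": 0,"claw": -1},
    {"x": -0.83,"y": -1.82,"z": 0,"ax": 0,"ay": 0,"az": 0,"claw": -1},
  ],
)

```text
time_s: 11.53
tool_pos: [0.4968, -0.1389, 0.1389]
ee_rot: [-0.583, -0.4, 0.583, -0.399]
ft_force: [0.2, 0.2, -1.1]
finger_gap: 0.0255
```

```bash
python3 look.py
```

```text
11.5333 [ 0.49675767 -0.13892056  0.13887455] [ 0.23744764  0.19878831 -1.06817404] 0.02546810815902514 [-0.  0. -1.]
pred tip [ 0.4968 -0.1389  0.0454]
tip in mould mm [-40.5  41.4] depth 4.6
```

>>> send_rows(
  plan=[
    {"x": -0.8,"y": -1.84,"z": 0,"ax": 0,"ay": 0,"az": 0,"claw": -1},
    {"x": -0.8,"y": -1.84,"z": 0,"ax": 0,"ay": 0,"az": 0,"claw": -1},
    {"x": -0.8,"y": -1.84,"z": 0,"ax": 0,"ay": 0,"az": 0,"claw": -1},
    {"x": -0.8,"y": -1.84,"z": 0,"ax": 0,"ay": 0,"az": 0,"claw": -1},
    {"x": -0.8,"y": -1.84,"z": 0,"ax": 0,"ay": 0,"az": 0,"claw": -1},
  ],
)

```text
time_s: 11.95
tool_pos: [0.4928, -0.1481, 0.1389]
ee_rot: [0.583, 0.4, -0.583, 0.399]
ft_force: [0.0, -0.0, -1.1]
finger_gap: 0.0255
```

>>> send_rows(
  plan=[
    {"x": -0.8,"y": -1.84,"z": 0,"ax": 0,"ay": 0,"az": 0,"claw": -1},
    {"x": -0.8,"y": -1.84,"z": 0,"ax": 0,"ay": 0,"az": 0,"claw": -1},
    {"x": -0.8,"y": -1.84,"z": 0,"ax": 0,"ay": 0,"az": 0,"claw": -1},
    {"x": -0.8,"y": -1.84,"z": 0,"ax": 0,"ay": 0,"az": 0,"claw": -1},
    {"x": -0.8,"y": -1.84,"z": 0,"ax": 0,"ay": 0,"az": 0,"claw": -1},
  ],
)

```text
time_s: 12.37
tool_pos: [0.4888, -0.1573, 0.1389]
ee_rot: [-0.583, -0.4, 0.583, -0.4]
ft_force: [-0.4, 0.8, -0.7]
finger_gap: 0.0253
```

>>> send_rows(
  plan=[
    {"x": -0.83,"y": -1.82,"z": 0,"ax": 0,"ay": 0,"az": 0,"claw": -1},
    {"x": -0.83,"y": -1.82,"z": 0,"ax": 0,"ay": 0,"az": 0,"claw": -1},
    {"x": -0.83,"y": -1.82,"z": 0,"ax": 0,"ay": 0,"az": 0,"claw": -1},
    {"x": -0.83,"y": -1.82,"z": 0,"ax": 0,"ay": 0,"az": 0,"claw": -1},
    {"x": -0.83,"y": -1.82,"z": 0,"ax": 0,"ay": 0,"az": 0,"claw": -1},
  ],
)

```text
time_s: 12.78
tool_pos: [0.4846, -0.1664, 0.1389]
ee_rot: [-0.583, -0.4, 0.583, -0.399]
ft_force: [0.3, 0.2, -1.5]
finger_gap: 0.0254
```

>>> send_rows(
  plan=[
    {"x": -0.83,"y": -1.82,"z": 0,"ax": 0,"ay": 0,"az": 0,"claw": -1},
    {"x": -0.83,"y": -1.82,"z": 0,"ax": 0,"ay": 0,"az": 0,"claw": -1},
    {"x": -0.83,"y": -1.82,"z": 0,"ax": 0,"ay": 0,"az": 0,"claw": -1},
    {"x": -0.83,"y": -1.82,"z": 0,"ax": 0,"ay": 0,"az": 0,"claw": -1},
    {"x": -0.83,"y": -1.82,"z": 0,"ax": 0,"ay": 0,"az": 0,"claw": -1},
  ],
)

```text
time_s: 13.2
tool_pos: [0.4805, -0.1755, 0.1389]
ee_rot: [-0.583, -0.399, 0.583, -0.399]
ft_force: [0.3, 1.4, -1.0]
finger_gap: 0.0251
```

```bash
python3 look.py s6
```

```text
13.2 [ 0.48047424 -0.17553702  0.13888817] [ 0.29072815  1.35627852 -1.03039297] 0.025090626551074677 [ 0. -0. -1.]
pred tip [ 0.4805 -0.1755  0.0454]
tip in mould mm [-40.    1.4] depth 4.6
[295.45751222 156.05161482] ends [[304.1, 166.2], [286.7, 144.3], [262.4, 155.7]]
org 260 128
```

View pics/s6.png

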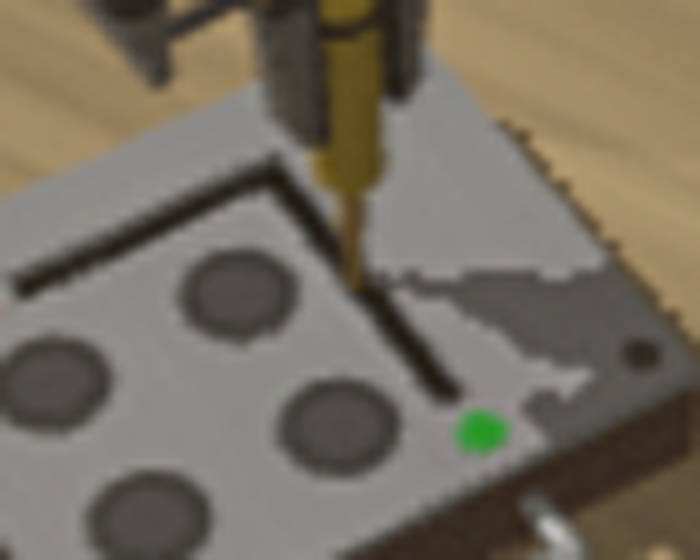

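The tip is in the channel at (295,156), about mid-leg, with no wall contact. Continuing.

>>> send_rows(
  plan=[
    {"x": -0.83,"y": -1.82,"z": 0,"ax": 0,"ay": 0,"az": 0,"claw": -1},
    {"x": -0.83,"y": -1.82,"z": 0,"ax": 0,"ay": 0,"az": 0,"claw": -1},
    {"x": -0.83,"y": -1.82,"z": 0,"ax": 0,"ay": 0,"az": 0,"claw": -1},
    {"x": -0.83,"y": -1.82,"z": 0,"ax": 0,"ay": 0,"az": 0,"claw": -1},
    {"x": -0.83,"y": -1.82,"z": 0,"ax": 0,"ay": 0,"az": 0,"claw": -1},
  ],
)

```text
time_s: 13.67
tool_pos: [0.4763, -0.1846, 0.1389]
ee_rot: [0.583, 0.399, -0.583, 0.4]
ft_force: [0.1, -1.0, -1.5]
finger_gap: 0.0257
```

>>> send_rows(
  plan=[
    {"x": -0.83,"y": -1.82,"z": 0,"ax": 0,"ay": 0,"az": 0,"claw": -1},
    {"x": -0.83,"y": -1.82,"z": 0,"ax": 0,"ay": 0,"az": 0,"claw": -1},
    {"x": -0.83,"y": -1.82,"z": 0,"ax": 0,"ay": 0,"az": 0,"claw": -1},
    {"x": -0.83,"y": -1.82,"z": 0,"ax": 0,"ay": 0,"az": 0,"claw": -1},
    {"x": -0.83,"y": -1.82,"z": 0,"ax": 0,"ay": 0,"az": 0,"claw": -1},
  ],
)

```text
time_s: 14.08
tool_pos: [0.4722, -0.1937, 0.1389]
ee_rot: [-0.583, -0.399, 0.583, -0.399]
ft_force: [0.2, 0.2, -1.0]
finger_gap: 0.0252
```

>>> send_rows(
  plan=[
    {"x": -0.83,"y": -1.82,"z": 0,"ax": 0,"ay": 0,"az": 0,"claw": -1},
    {"x": -0.83,"y": -1.82,"z": 0,"ax": 0,"ay": 0,"az": 0,"claw": -1},
    {"x": -0.83,"y": -1.82,"z": 0,"ax": 0,"ay": 0,"az": 0,"claw": -1},
    {"x": -0.83,"y": -1.82,"z": 0,"ax": 0,"ay": 0,"az": 0,"claw": -1},
    {"x": -0.83,"y": -1.82,"z": 0,"ax": 0,"ay": 0,"az": 0,"claw": -1},
  ],
)

```text
time_s: 14.5
tool_pos: [0.468, -0.2029, 0.1389]
ee_rot: [-0.583, -0.399, 0.583, -0.399]
ft_force: [-0.1, -0.7, -0.8]
finger_gap: 0.0256
```

>>> send_rows(
  plan=[
    {"x": -0.83,"y": -1.82,"z": 0,"ax": 0,"ay": 0,"az": 0,"claw": -1},
    {"x": -0.83,"y": -1.82,"z": 0,"ax": 0,"ay": 0,"az": 0,"claw": -1},
    {"x": -0.83,"y": -1.82,"z": 0,"ax": 0,"ay": 0,"az": 0,"claw": -1},
    {"x": -0.83,"y": -1.82,"z": 0,"ax": 0,"ay": 0,"az": 0,"claw": -1},
    {"x": -0.83,"y": -1.82,"z": 0,"ax": 0,"ay": 0,"az": 0,"claw": -1},
  ],
)

```text
time_s: 14.92
tool_pos: [0.4639, -0.212, 0.1389]
ee_rot: [0.583, 0.399, -0.583, 0.4]
ft_force: [0.7, -0.1, -1.5]
finger_gap: 0.0252
```

>>> send_rows(
  plan=[
    {"x": -0.83,"y": -1.82,"z": 0,"ax": 0,"ay": 0,"az": 0,"claw": -1},
    {"x": -0.83,"y": -1.82,"z": 0,"ax": 0,"ay": 0,"az": 0,"claw": -1},
    {"x": -0.83,"y": -1.82,"z": 0,"ax": 0,"ay": 0,"az": 0,"claw": -1},
    {"x": -0.83,"y": -1.82,"z": 0,"ax": 0,"ay": 0,"az": 0,"claw": -1},
    {"x": -0.83,"y": -1.82,"z": 0,"ax": 0,"ay": 0,"az": 0,"claw": -1},
  ],
)

```text
time_s: 15.33
tool_pos: [0.4597, -0.221, 0.1389]
ee_rot: [-0.583, -0.4, 0.583, -0.4]
ft_force: [0.7, 0.8, -1.5]
finger_gap: 0.0255
```

```bash
python3 look.py
```

```text
15.3333 [ 0.45974442 -0.22104362  0.1388867 ] [ 0.70076039  0.79320342 -1.48020898] 0.025453262715450772 [ 0. -0. -1.]
pred tip [ 0.4597 -0.221   0.0454]
tip in mould mm [-39.7 -48.6] depth 4.6
```

>>> send_rows(
  plan=[
    {"x": -0.85,"y": -1.82,"z": 0,"ax": 0,"ay": 0,"az": 0,"claw": -1},
    {"x": -0.85,"y": -1.82,"z": 0,"ax": 0,"ay": 0,"az": 0,"claw": -1},
    {"x": -0.85,"y": -1.82,"z": 0,"ax": 0,"ay": 0,"az": 0,"claw": -1},
    {"x": -0.85,"y": -1.82,"z": 0,"ax": 0,"ay": 0,"az": 0,"claw": -1},
    {"x": -0.85,"y": -1.82,"z": 0,"ax": 0,"ay": 0,"az": 0,"claw": -1},
  ],
)

```text
time_s: 15.75
tool_pos: [0.4555, -0.2301, 0.1389]
ee_rot: [-0.583, -0.4, 0.583, -0.4]
ft_force: [-0.2, -0.5, -0.2]
finger_gap: 0.0253
```

>>> send_rows(
  plan=[
    {"x": -0.4,"y": -1,"z": 0,"ax": 0,"ay": 0,"az": 0,"claw": -1},
    {"x": 0,"y": 0,"z": 0,"ax": 0,"ay": 0,"az": 0,"claw": -1},
    {"x": 0,"y": 0,"z": 0,"ax": 0,"ay": 0,"az": 0,"claw": -1},
    {"x": 0,"y": 0,"z": 0,"ax": 0,"ay": 0,"az": 0,"claw": -1},
    {"x": 0,"y": 0,"z": 0,"ax": 0,"ay": 0,"az": 0,"claw": -1},
  ],
)

```text
time_s: 16.17
tool_pos: [0.4552, -0.2309, 0.1389]
ee_rot: [0.583, 0.4, -0.583, 0.4]
ft_force: [-0.0, -0.7, -1.6]
finger_gap: 0.0254
```

```bash
python3 look.py s7
```

```text
16.1667 [ 0.45518613 -0.23089316  0.13888535] [-0.00496936 -0.73672849 -1.55568773] 0.02541173815605571 [ 0.  0. -1.]
pred tip [ 0.4552 -0.2309  0.0454]
tip in mould mm [-39.8 -59.5] depth 4.6
[286.80643181 145.2237348 ] ends [[304.1, 166.2], [286.7, 144.3], [262.4, 155.7]]
org 251 117
```

View pics/s7.png

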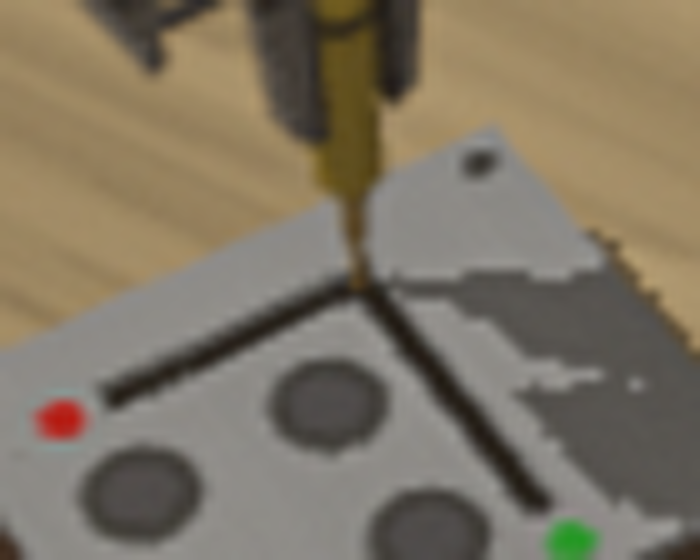

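The tip sits in the corner at (287,145), with no side load. Now leg 2.

>>> send_rows(
  plan=[
    {"x": 1,"y": -0.5,"z": 0,"ax": 0,"ay": 0,"az": 0,"claw": -1},
    {"x": 1.82,"y": -0.85,"z": 0,"ax": 0,"ay": 0,"az": 0,"claw": -1},
    {"x": 1.82,"y": -0.85,"z": 0,"ax": 0,"ay": 0,"az": 0,"claw": -1},
    {"x": 1.82,"y": -0.85,"z": 0,"ax": 0,"ay": 0,"az": 0,"claw": -1},
    {"x": 1.82,"y": -0.85,"z": 0,"ax": 0,"ay": 0,"az": 0,"claw": -1},
  ],
)

```text
time_s: 16.63
tool_pos: [0.4637, -0.235, 0.1389]
ee_rot: [0.583, 0.399, -0.583, 0.4]
ft_force: [-0.1, 0.5, -1.2]
finger_gap: 0.0256
```

>>> send_rows(
  plan=[
    {"x": 1.82,"y": -0.85,"z": 0,"ax": 0,"ay": 0,"az": 0,"claw": -1},
    {"x": 1.82,"y": -0.85,"z": 0,"ax": 0,"ay": 0,"az": 0,"claw": -1},
    {"x": 1.82,"y": -0.85,"z": 0,"ax": 0,"ay": 0,"az": 0,"claw": -1},
    {"x": 1.82,"y": -0.85,"z": 0,"ax": 0,"ay": 0,"az": 0,"claw": -1},
    {"x": 1.82,"y": -0.85,"z": 0,"ax": 0,"ay": 0,"az": 0,"claw": -1},
  ],
)

```text
time_s: 17.05
tool_pos: [0.4727, -0.2392, 0.1389]
ee_rot: [0.583, 0.399, -0.583, 0.399]
ft_force: [0.5, -0.2, -0.6]
finger_gap: 0.0256
```

>>> send_rows(
  plan=[
    {"x": 1.82,"y": -0.85,"z": 0,"ax": 0,"ay": 0,"az": 0,"claw": -1},
    {"x": 1.82,"y": -0.85,"z": 0,"ax": 0,"ay": 0,"az": 0,"claw": -1},
    {"x": 1.82,"y": -0.85,"z": 0,"ax": 0,"ay": 0,"az": 0,"claw": -1},
    {"x": 1.82,"y": -0.85,"z": 0,"ax": 0,"ay": 0,"az": 0,"claw": -1},
    {"x": 1.82,"y": -0.85,"z": 0,"ax": 0,"ay": 0,"az": 0,"claw": -1},
  ],
)

```text
time_s: 17.47
tool_pos: [0.4818, -0.2434, 0.1389]
ee_rot: [-0.583, -0.4, 0.583, -0.399]
ft_force: [0.7, 0.9, -0.9]
finger_gap: 0.0253
```

```bash
python3 look.py
```

```text
17.4667 [ 0.4817977  -0.24340077  0.13885369] [ 0.74734692  0.89197486 -0.89609164] 0.025313424833538715 [-1.e-04  0.e+00 -1.e+00]
pred tip [ 0.4818 -0.2434  0.0454]
tip in mould mm [-10.4 -59.7] depth 4.6
```

>>> send_rows(
  plan=[
    {"x": 1.82,"y": -0.85,"z": 0,"ax": 0,"ay": 0,"az": 0,"claw": -1},
    {"x": 1.82,"y": -0.85,"z": 0,"ax": 0,"ay": 0,"az": 0,"claw": -1},
    {"x": 1.82,"y": -0.85,"z": 0,"ax": 0,"ay": 0,"az": 0,"claw": -1},
    {"x": 1.82,"y": -0.85,"z": 0,"ax": 0,"ay": 0,"az": 0,"claw": -1},
    {"x": 1.82,"y": -0.85,"z": 0,"ax": 0,"ay": 0,"az": 0,"claw": -1},
  ],
)

```text
time_s: 17.88
tool_pos: [0.4909, -0.2477, 0.1389]
ee_rot: [0.583, 0.399, -0.583, 0.399]
ft_force: [0.4, 0.8, -1.6]
finger_gap: 0.0253
```

>>> send_rows(
  plan=[
    {"x": 1.82,"y": -0.85,"z": 0,"ax": 0,"ay": 0,"az": 0,"claw": -1},
    {"x": 1.82,"y": -0.85,"z": 0,"ax": 0,"ay": 0,"az": 0,"claw": -1},
    {"x": 1.82,"y": -0.85,"z": 0,"ax": 0,"ay": 0,"az": 0,"claw": -1},
    {"x": 1.82,"y": -0.85,"z": 0,"ax": 0,"ay": 0,"az": 0,"claw": -1},
    {"x": 1.82,"y": -0.85,"z": 0,"ax": 0,"ay": 0,"az": 0,"claw": -1},
  ],
)

```text
time_s: 18.3
tool_pos: [0.5, -0.2519, 0.1389]
ee_rot: [-0.583, -0.4, 0.583, -0.4]
ft_force: [0.4, -0.5, -2.0]
finger_gap: 0.0254
```

>>> send_rows(
  plan=[
    {"x": 1.82,"y": -0.85,"z": 0,"ax": 0,"ay": 0,"az": 0,"claw": -1},
    {"x": 1.82,"y": -0.85,"z": 0,"ax": 0,"ay": 0,"az": 0,"claw": -1},
    {"x": 1.82,"y": -0.85,"z": 0,"ax": 0,"ay": 0,"az": 0,"claw": -1},
    {"x": 1.82,"y": -0.85,"z": 0,"ax": 0,"ay": 0,"az": 0,"claw": -1},
    {"x": 1.82,"y": -0.85,"z": 0,"ax": 0,"ay": 0,"az": 0,"claw": -1},
  ],
)

```text
time_s: 18.72
tool_pos: [0.5091, -0.2562, 0.1389]
ee_rot: [-0.583, -0.4, 0.583, -0.399]
ft_force: [1.0, -0.3, -1.7]
finger_gap: 0.0253
```

>>> send_rows(
  plan=[
    {"x": 1.82,"y": -0.85,"z": 0,"ax": 0,"ay": 0,"az": 0,"claw": -1},
    {"x": 1.82,"y": -0.85,"z": 0,"ax": 0,"ay": 0,"az": 0,"claw": -1},
    {"x": 1.82,"y": -0.85,"z": 0,"ax": 0,"ay": 0,"az": 0,"claw": -1},
    {"x": 1.82,"y": -0.85,"z": 0,"ax": 0,"ay": 0,"az": 0,"claw": -1},
    {"x": 1.82,"y": -0.85,"z": 0,"ax": 0,"ay": 0,"az": 0,"claw": -1},
  ],
)

```text
time_s: 19.13
tool_pos: [0.5182, -0.2605, 0.1389]
ee_rot: [0.583, 0.399, -0.583, 0.4]
ft_force: [-0.2, 0.7, -1.4]
finger_gap: 0.0252
```

>>> send_rows(
  plan=[
    {"x": 1.82,"y": -0.85,"z": 0,"ax": 0,"ay": 0,"az": 0,"claw": -1},
    {"x": 1.82,"y": -0.85,"z": 0,"ax": 0,"ay": 0,"az": 0,"claw": -1},
    {"x": 1.82,"y": -0.85,"z": 0,"ax": 0,"ay": 0,"az": 0,"claw": -1},
    {"x": 1.82,"y": -0.85,"z": 0,"ax": 0,"ay": 0,"az": 0,"claw": -1},
    {"x": 1.82,"y": -0.85,"z": 0,"ax": 0,"ay": 0,"az": 0,"claw": -1},
  ],
)

```text
time_s: 19.55
tool_pos: [0.5273, -0.2647, 0.1389]
ee_rot: [-0.583, -0.4, 0.583, -0.4]
ft_force: [-0.2, -0.2, -0.5]
finger_gap: 0.0253
```

>>> send_rows(
  plan=[
    {"x": 1.82,"y": -0.85,"z": 0,"ax": 0,"ay": 0,"az": 0,"claw": -1},
    {"x": 1.82,"y": -0.85,"z": 0,"ax": 0,"ay": 0,"az": 0,"claw": -1},
    {"x": 1.82,"y": -0.85,"z": 0,"ax": 0,"ay": 0,"az": 0,"claw": -1},
    {"x": 1.82,"y": -0.85,"z": 0,"ax": 0,"ay": 0,"az": 0,"claw": -1},
    {"x": 1.82,"y": -0.85,"z": 0,"ax": 0,"ay": 0,"az": 0,"claw": -1},
  ],
)

```text
time_s: 19.97
tool_pos: [0.5364, -0.2689, 0.1389]
ee_rot: [-0.583, -0.399, 0.583, -0.4]
ft_force: [0.4, -0.3, -1.3]
finger_gap: 0.0254
```

```bash
python3 look.py
```

```text
19.9667 [ 0.53642802 -0.26894026  0.13887319] [ 0.44677382 -0.3089093  -1.25634117] 0.025410471137513834 [ 0. -0. -1.]
pred tip [ 0.5364 -0.2689  0.0454]
tip in mould mm [ 49.9 -60.1] depth 4.6
```

>>> send_rows(
  plan=[
    {"x": 1.82,"y": -0.83,"z": 0,"ax": 0,"ay": 0,"az": 0,"claw": -1},
    {"x": 1.82,"y": -0.83,"z": 0,"ax": 0,"ay": 0,"az": 0,"claw": -1},
    {"x": 1.82,"y": -0.83,"z": 0,"ax": 0,"ay": 0,"az": 0,"claw": -1},
    {"x": 1.82,"y": -0.83,"z": 0,"ax": 0,"ay": 0,"az": 0,"claw": -1},
    {"x": 1.82,"y": -0.83,"z": 0,"ax": 0,"ay": 0,"az": 0,"claw": -1},
  ],
)

```text
time_s: 20.38
tool_pos: [0.5455, -0.2731, 0.1389]
ee_rot: [-0.583, -0.399, 0.583, -0.399]
ft_force: [-1.1, 0.1, -1.4]
finger_gap: 0.026
```

>>> send_rows(
  plan=[
    {"x": 0.7,"y": -0.3,"z": 0,"ax": 0,"ay": 0,"az": 0,"claw": -1},
    {"x": 0,"y": 0,"z": 0,"ax": 0,"ay": 0,"az": 0,"claw": -1},
    {"x": 0,"y": 0,"z": 0,"ax": 0,"ay": 0,"az": 0,"claw": -1},
    {"x": 0,"y": 0,"z": 0,"ax": 0,"ay": 0,"az": 0,"claw": -1},
    {"x": 0,"y": 0,"z": 0,"ax": 0,"ay": 0,"az": 0,"claw": -1},
  ],
)

```text
time_s: 20.8
tool_pos: [0.5459, -0.2733, 0.1389]
ee_rot: [-0.583, -0.4, 0.583, -0.399]
ft_force: [-0.0, -0.0, -0.9]
finger_gap: 0.0252
```

```bash
python3 look.py s8; python3 -c "
from h import *; print(manip.sense()['qpos'])"
```

```text
20.8 [ 0.54592621 -0.27327195  0.13887141] [-0.02829072 -0.0306579  -0.90765311] 0.025231143111795366 [-1.e-04  0.e+00 -1.e+00]
pred tip [ 0.5459 -0.2733  0.0454]
tip in mould mm [ 60.4 -60. ] depth 4.6
[262.45480254 156.61582479] ends [[304.1, 166.2], [286.7, 144.3], [262.4, 155.7]]
org 227 128
[-4.66537182e-01  4.10183007e-01  1.73244066e+00  1.25356832e-06
  9.99048508e-01 -9.65241252e-02]
```

View pics/s8.png

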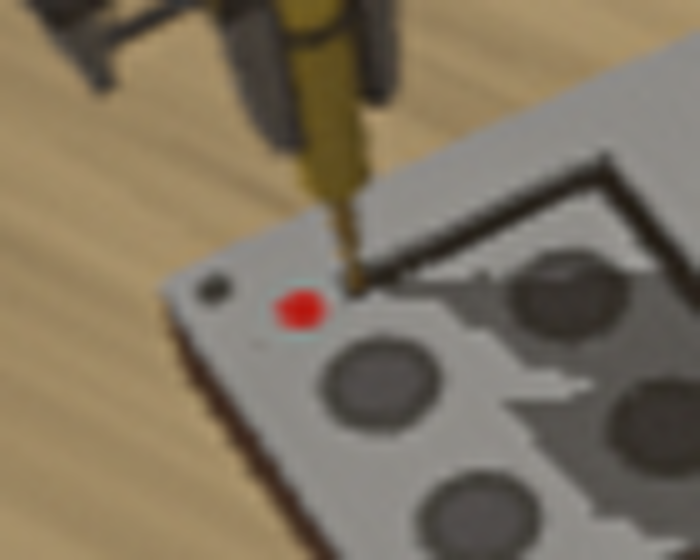

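The tip is at the red end, pixel (262,156). I'll nudge about 1 mm further for margin, then go straight up.

>>> send_rows(
  plan=[
    {"x": 0.5,"y": -0.2,"z": 0,"ax": 0,"ay": 0,"az": 0,"claw": -1},
    {"x": 0.5,"y": -0.2,"z": 0,"ax": 0,"ay": 0,"az": 0,"claw": -1},
    {"x": 0,"y": 0,"z": 0,"ax": 0,"ay": 0,"az": 0,"claw": -1},
    {"x": 0,"y": 0,"z": 0,"ax": 0,"ay": 0,"az": 0,"claw": -1},
    {"x": 0,"y": 0,"z": 0,"ax": 0,"ay": 0,"az": 0,"claw": -1},
  ],
)

```text
time_s: 21.27
tool_pos: [0.547, -0.2737, 0.1389]
ee_rot: [-0.583, -0.399, 0.583, -0.399]
ft_force: [0.1, 0.0, -0.9]
finger_gap: 0.0257
```

>>> send_rows(
  plan=[
    {"x": 0,"y": 0,"z": 1.5,"ax": 0,"ay": 0,"az": 0,"claw": -1},
    {"x": 0,"y": 0,"z": 2,"ax": 0,"ay": 0,"az": 0,"claw": -1},
    {"x": 0,"y": 0,"z": 3,"ax": 0,"ay": 0,"az": 0,"claw": -1},
    {"x": 0,"y": 0,"z": 5,"ax": 0,"ay": 0,"az": 0,"claw": -1},
    {"x": 0,"y": 0,"z": 7,"ax": 0,"ay": 0,"az": 0,"claw": -1},
  ],
)

```text
time_s: 21.68
tool_pos: [0.5468, -0.2736, 0.1576]
ee_rot: [-0.583, -0.4, 0.584, -0.399]
ft_force: [-0.5, -0.7, -1.3]
finger_gap: 0.0255
```

>>> send_rows(
  plan=[
    {"x": 0,"y": 0,"z": 10,"ax": 0,"ay": 0,"az": 0,"claw": -1},
    {"x": 0,"y": 0,"z": 10,"ax": 0,"ay": 0,"az": 0,"claw": -1},
    {"x": 0,"y": 0,"z": 10,"ax": 0,"ay": 0,"az": 0,"claw": -1},
    {"x": 0,"y": 0,"z": 10,"ax": 0,"ay": 0,"az": 0,"claw": -1},
    {"x": 0,"y": 0,"z": 10,"ax": 0,"ay": 0,"az": 0,"claw": -1},
  ],
)

```text
time_s: 22.1
tool_pos: [0.5472, -0.2738, 0.2088]
ee_rot: [0.584, 0.399, -0.583, 0.4]
ft_force: [-0.4, -0.9, -0.4]
finger_gap: 0.0256
```

>>> send_rows(
  plan=[
    {"x": 0,"y": 0,"z": 10,"ax": 0,"ay": 0,"az": 0,"claw": -1},
    {"x": 0,"y": 0,"z": 10,"ax": 0,"ay": 0,"az": 0,"claw": -1},
    {"x": 0,"y": 0,"z": 10,"ax": 0,"ay": 0,"az": 0,"claw": -1},
    {"x": 0,"y": 0,"z": 10,"ax": 0,"ay": 0,"az": 0,"claw": -1},
    {"x": 0,"y": 0,"z": 8,"ax": 0,"ay": 0,"az": 0,"claw": -1},
  ],
)

```text
time_s: 22.52
tool_pos: [0.5472, -0.2738, 0.2567]
ee_rot: [0.584, 0.399, -0.583, 0.4]
ft_force: [1.0, -0.6, -1.1]
finger_gap: 0.0259
```

>>> send_rows(
  plan=[
    {"x": 0,"y": 0,"z": 0,"ax": -0.0235,"ay": -0.0468,"az": 0,"claw": -1},
    {"x": 0,"y": 0,"z": 0,"ax": -0.0235,"ay": -0.0468,"az": 0,"claw": -1},
    {"x": 0,"y": 0,"z": 0,"ax": -0.0235,"ay": -0.0468,"az": 0,"claw": -1},
    {"x": 0,"y": 0,"z": 0,"ax": -0.0235,"ay": -0.0468,"az": 0,"claw": -1},
    {"x": 0,"y": 0,"z": 0,"ax": -0.0235,"ay": -0.0468,"az": 0,"claw": -1},
  ],
)

```text
time_s: 22.93
tool_pos: [0.547, -0.2737, 0.2559]
ee_rot: [0.623, 0.314, -0.533, 0.478]
ft_force: [-0.7, 0.3, -1.6]
finger_gap: 0.0255
```

```bash
python3 look.py; python3 -c "
from h import *; print(manip.sense()['qpos'])"
```

```text
22.9333 [ 0.54702421 -0.27367805  0.25588279] [-0.65756875  0.34264697 -1.63236308] 0.025454020615554813 [ 0.2335 -0.1173 -0.9653]
pred tip [ 0.5689 -0.2846  0.1656]
tip in mould mm [ 86.  -60.7] depth -115.6
[-4.66522340e-01  1.56793398e-01  1.82784786e+00  3.92849401e-04
  8.92593838e-01 -9.67816692e-02]
```

>>> send_rows(
  plan=[
    {"x": 0,"y": 0,"z": 1,"ax": -0.0235,"ay": -0.0468,"az": 0,"claw": -1},
    {"x": 0,"y": 0,"z": 1,"ax": -0.0235,"ay": -0.0468,"az": 0,"claw": -1},
    {"x": 0,"y": 0,"z": 1,"ax": -0.0235,"ay": -0.0468,"az": 0,"claw": -1},
    {"x": 0,"y": 0,"z": 1,"ax": -0.0235,"ay": -0.0468,"az": 0,"claw": -1},
    {"x": 0,"y": 0,"z": 1,"ax": -0.0235,"ay": -0.0468,"az": 0,"claw": -1},
  ],
)

```text
time_s: 23.35
tool_pos: [0.5469, -0.2736, 0.2609]
ee_rot: [0.652, 0.225, -0.474, 0.547]
ft_force: [0.1, 0.6, -1.1]
finger_gap: 0.0253
```

>>> send_rows(
  plan=[
    {"x": 0,"y": 0,"z": 1,"ax": -0.0235,"ay": -0.0468,"az": 0,"claw": -1},
    {"x": 0,"y": 0,"z": 1,"ax": -0.0235,"ay": -0.0468,"az": 0,"claw": -1},
    {"x": 0,"y": 0,"z": 1,"ax": -0.0235,"ay": -0.0468,"az": 0,"claw": -1},
    {"x": 0,"y": 0,"z": 1,"ax": -0.0235,"ay": -0.0468,"az": 0,"claw": -1},
    {"x": 0,"y": 0,"z": 1,"ax": -0.0235,"ay": -0.0468,"az": 0,"claw": -1},
  ],
)

```text
time_s: 23.77
tool_pos: [0.5468, -0.2736, 0.2659]
ee_rot: [0.67, 0.131, -0.407, 0.606]
ft_force: [-0.2, 0.5, -1.6]
finger_gap: 0.0253
```

>>> send_rows(
  plan=[
    {"x": 0,"y": 0,"z": 0,"ax": 0,"ay": 0,"az": 0,"claw": -1},
    {"x": 0,"y": 0,"z": 0,"ax": 0,"ay": 0,"az": 0,"claw": -1},
    {"x": 0,"y": 0,"z": 0,"ax": 0,"ay": 0,"az": 0,"claw": -1},
    {"x": 0,"y": 0,"z": 0,"ax": 0,"ay": 0,"az": 0,"claw": -1},
    {"x": 0,"y": 0,"z": 0,"ax": 0,"ay": 0,"az": 0,"claw": -1},
  ],
)

```text
time_s: 24.18
tool_pos: [0.5477, -0.274, 0.266]
ee_rot: [0.67, 0.132, -0.408, 0.606]
ft_force: [-0.2, -0.2, -1.4]
finger_gap: 0.0255
```

>>> send_rows(
  plan=[
    {"x": 0,"y": 0,"z": 0,"ax": 0,"ay": 0,"az": 0,"claw": -1},
    {"x": 0,"y": 0,"z": 0,"ax": 0,"ay": 0,"az": 0,"claw": -1},
    {"x": 0,"y": 0,"z": 0,"ax": 0,"ay": 0,"az": 0,"claw": -1},
    {"x": 0,"y": 0,"z": 0,"ax": 0,"ay": 0,"az": 0,"claw": -1},
    {"x": 0,"y": 0,"z": 0,"ax": 0,"ay": 0,"az": 0,"claw": -1},
  ],
)

```text
time_s: 24.6
tool_pos: [0.547, -0.2737, 0.2654]
ee_rot: [0.67, 0.132, -0.408, 0.606]
ft_force: [0.1, -0.4, -1.9]
finger_gap: 0.0255
```

```bash
python3 look.py
python3 - <<'E'
from h import *
s=manip.sense(); print(s["qpos"],s["qvel"].round(4))
from scipy.spatial.transform import Rotation as R
T=s["tool_pos"];a=R.from_quat(s["ee_rot"]).as_matrix()[:,0]; print("lean",np.degrees(np.arccos(-a[2])))
f=imaging.grab_frame("scene"); print(proj(f,[T+a*.0935,T,T-a*.0565])); cv2.imwrite("pics/s9.png",f["color"]); cv2.imwrite("pics/s9z.png",cv2.resize(f["color"][90:200,200:340],None,fx=5,fy=5,interpolation=cv2.INTER_CUBIC))
f=imaging.grab_frame("top"); cv2.imwrite("pics/t9.png",f["color"])
E
```

```text
24.6 [ 0.54702913 -0.27370442  0.26535756] [ 0.06223633 -0.40206371 -1.87935607] 0.02552374697003997 [ 0.6319 -0.3173 -0.7071]
pred tip [ 0.6061 -0.3034  0.1992]
tip in mould mm [127.6 -62.2] depth -149.2
[-0.46710148 -0.00622478  2.21835386  0.00858238  0.14407464 -0.10505887] [0.0006 0.0006 0.0014 0.0023 0.0009 0.0001]
lean 44.999814751445
[[237.65340795 133.83362612]
 [253.72240377 110.67231871]
 [263.98081077  95.97795297]]
```

View pics/s9.png

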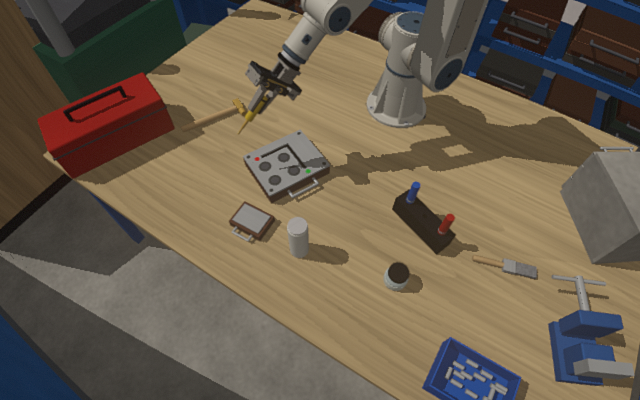

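View pics/s9z.png

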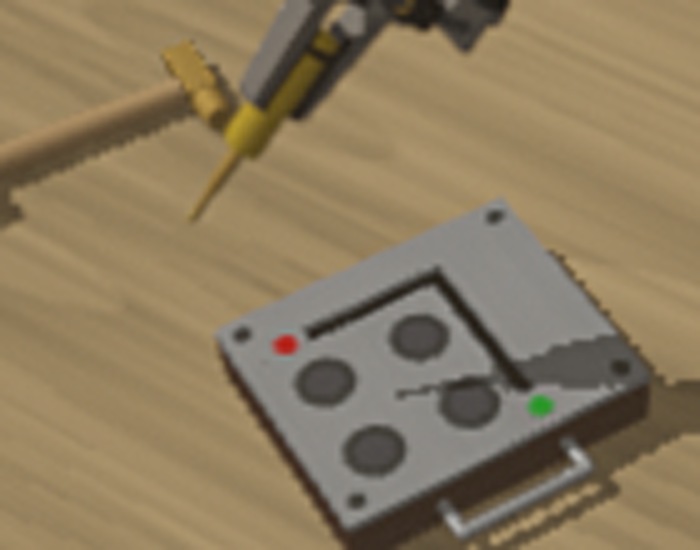

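View pics/t9.png

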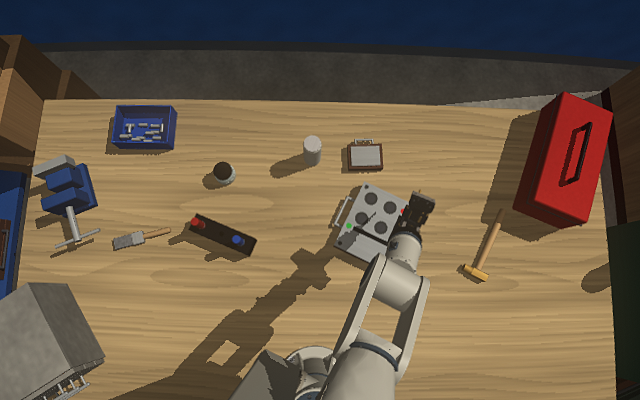

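The scene view shows the probe leaning in the grip with its tip at about (238,134), against a prediction of (237.7,133.8). Everything else is in place, so I'm handing in.

```bash
python3 -c "
from workcell import ticket; print(ticket.job_done())"
```

```text
the job is handed in; nothing more can be done
None
```

I drew the probe out of the block and ran its tip along the whole channel, from the green end round the corner to the red end. I handed the job in at about 25 s of the 64 s limit, with the probe raised, leaning and still in the grip.

- **Channel run:** The tip went at about 2.4 cm/s and stayed about 4.6 mm below the mould's top, starting at 5.1 mm. At every check it was within about 0.5 mm of the centre line. The wrist force never went above about 2 N, so it met no wall or floor.
- **Final pose:** The lean is 45.0° and the tip is about 199 mm above the bench, worked out from the arm's pose. The joints were almost still, and the finger opening held at 25.5 mm.
- **Camera check:** The last scene picture shows the tip within about 1 px of where the arm's pose puts it. The other tools and objects look to be where they started.

No check failed. The tip depth relies on the stated 10 mm starting height and the arm's own readings, because I did not touch the channel floor to confirm it.

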